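Line up the microscope objectives by length on the parking rail

TASK

The four loose microscope objectives belong on the parking rail: stand one on the middle of each cork pad, in order of length, with the longest (the oil-immersion lens) on the pad next to the amber oil bottle and the shortest on the pad at the other end. They are precision optics: keep them upright and set them down gently, without dropping any.

Things in the scene. Friction and masses are not known exactly. Their poses are not given: they have to be found in the camera images.
- objective_shortest: the shortest of four loose steel microscope objectives, standing upright on its thread on the bench: 34 mm tall, round barrel 26 mm in diameter from 5 to 28 mm above its foot (a black band low on it), above that a taper to a 13 mm wide nose with the lens; foot 22 mm in diameter; about 80 g, give or take a third. Origin at the centre of its underside, z up along the barrel. Small low things (up to 30 mm tall) lie to its left or right (y), at least 20 mm clear of it.
- objective_second: the second shortest of four loose steel microscope objectives, standing upright on its thread on the bench: 50 mm tall, round barrel 30 mm in diameter from 5 to 40 mm above its foot (a black band low on it), above that a taper to a 13 mm wide nose with the lens; foot 26 mm in diameter; about 140 g, give or take a third. Origin at the centre of its underside, z up along the barrel. Small low things (up to 30 mm tall) lie to its left or right (y), at least 20 mm clear of it.
- objective_third: the third shortest of four loose steel microscope objectives, standing upright on its thread on the bench: 66 mm tall, round barrel 34 mm in diameter from 5 to 52 mm above its foot (a black band low on it), above that a taper to a 13 mm wide nose with the lens; foot 30 mm in diameter; about 220 g, give or take a third. Origin at the centre of its underside, z up along the barrel. Small low things (up to 30 mm tall) lie to its left or right (y), at least 20 mm clear of it.
- objective_longest: the longest of four loose steel microscope objectives, standing upright on its thread on the bench: 82 mm tall, round barrel 38 mm in diameter from 5 to 64 mm above its foot (a black band low on it), above that a taper to a 13 mm wide nose with the lens; foot 34 mm in diameter; about 320 g, give or take a third. Origin at the centre of its underside, z up along the barrel. Small low things (up to 30 mm tall) lie to its left or right (y), at least 20 mm clear of it.
- pad_a: flat round cork pad, 50 mm in diameter and 3 mm thick, fixed on the aluminium rail, number 1 of 4 counted from the rail's +y end (neighbours 70 mm apart, centre to centre). Origin at the centre of its underside, so its top is 3 mm above the origin and 9 mm above the bench.
- pad_b: flat round cork pad, 50 mm in diameter and 3 mm thick, fixed on the aluminium rail, number 2 of 4 counted from the rail's +y end (neighbours 70 mm apart, centre to centre). Origin at the centre of its underside, so its top is 3 mm above the origin and 9 mm above the bench.
- pad_c: flat round cork pad, 50 mm in diameter and 3 mm thick, fixed on the aluminium rail, number 3 of 4 counted from the rail's +y end (neighbours 70 mm apart, centre to centre). Origin at the centre of its underside, so its top is 3 mm above the origin and 9 mm above the bench.
- pad_d: flat round cork pad, 50 mm in diameter and 3 mm thick, fixed on the aluminium rail, number 4 of 4 counted from the rail's +y end (neighbours 70 mm apart, centre to centre). Origin at the centre of its underside, so its top is 3 mm above the origin and 9 mm above the bench.
- oil_bottle: small amber immersion-oil bottle with a black cap in a grey foot 40 mm in diameter, 68 mm tall, fixed on the rail at one end of the row of pads, 73 mm from the centre of the nearest pad; it may be at either end (a small white open pot, 26 mm tall, is at the other). Origin at the centre of its underside, 6 mm above the bench.
- rail: fixed flat aluminium strip carrying the four cork pads in a straight row: 70 mm wide (its x), 420 mm long (its y, along the row), 6 mm thick, lying on the bench and turned by up to about 8 degrees. Origin at the centre of its underside; pad_a to pad_d lie at +105, +35, -35 and -105 mm along its y.
Not all that is in view belongs to the job. Leave any blue look-alike of the objective_longest alone.

How it is judged (in metres and radians):
At the end, for the whole second after the job is handed in: Counting from the pad next to the oil bottle, the pads carry the longest, third, second and shortest objective; each stands on its pad upright (within 7 degrees), its centre within 12 mm of the pad's centre, released and at rest (height (world z) of objective_shortest between 0.006 and 0.013 m and angle between each of objective_shortest, objective_second, objective_third, objective_longest's own z axis and vertical below 0.12 rad and linear speed of each of objective_shortest, objective_second, objective_third, objective_longest below 0.02 m/s and angular speed of each of objective_shortest, objective_second, objective_third, objective_longest below 0.2 rad/s and height (world z) of objective_second between 0.006 and 0.013 m and height (world z) of objective_third between 0.006 and 0.013 m and height (world z) of objective_longest between 0.006 and 0.013 m and ((horizontal distance between oil_bottle and pad_a below 0.12 m and horizontal distance between objective_shortest and pad_d below 0.012 m and horizontal distance between objective_second and pad_c below 0.012 m and horizontal distance between objective_third and pad_b below 0.012 m and horizontal distance between objective_longest and pad_a below 0.012 m) or (horizontal distance between oil_bottle and pad_d below 0.12 m and horizontal distance between objective_shortest and pad_a below 0.012 m and horizontal distance between objective_second and pad_b below 0.012 m and horizontal distance between objective_third and pad_c below 0.012 m and horizontal distance between objective_longest and pad_d below 0.012 m))); the robot touches nothing.
It fails at once if an objective is tipped over (leans more than 40 degrees) (angle between any of objective_shortest, objective_second, objective_third, objective_longest's own z axis and vertical above 0.7 rad).
It fails at once if an objective is dropped or rammed onto the rail or a pad (more than 40 N between them) (contact force between any of objective_shortest, objective_second, objective_third, objective_longest and rail above 40 N or contact force between any of objective_shortest, objective_second, objective_third, objective_longest and pad_a above 40 N or contact force between any of objective_shortest, objective_second, objective_third, objective_longest and pad_b above 40 N or contact force between any of objective_shortest, objective_second, objective_third, objective_longest and pad_c above 40 N or contact force between any of objective_shortest, objective_second, objective_third, objective_longest and pad_d above 40 N).
It also fails if it takes over 99 s, if anything falls off the work surface, if the arm or the gripper's body presses on something with over 40 N, if the wrist force passes 120 N, or if a joint passes its speed limit or range.

ROBOT

A 6-joint arm with a two-finger parallel gripper is mounted at the origin on the work surface. World frame = base frame: x ahead of the robot, y to its left, z up, the work surface at z = 0. Lengths are in m, angles in degrees, forces in N, time in s.
With the tool pointing down it reaches from about 0.3 to 0.75 m from the base axis. Payload 8.5 kg.
Tool frame: the origin (TCP) lies between the finger pads; the fingertips stand ahead of it and the grasp point (between the pads) lies 8 mm behind it (env.tcp_to_tips is the z of the fingertips in the tool frame, in m); z points along the fingers, x is the direction in which the jaws open and shut, and the axes are right-handed (so a half turn about z gives the same grasp; the last joint's range is limited). The gripper opens to 85 mm and grips with 20 to 120 N. Pads are 22 mm wide; open, the fingers measure 114 mm over their backs; the gripper's body (76 mm by 85 mm) begins 54 mm behind the grasp point. The pads swing forward as they close: fully open they stand 13 mm farther back than shut.
Start: joints at [57.68, 21.807, 74.336, -0, 83.858, -12.336], TCP at [0.188, 0.517, 0.21] pointing down, gripper open.
Joint ranges: [-178.18, 178.18], [-50.72, 133.34], [12.68, 142.11], [-81.47, 261.47], [9.98, 163.14], [-165.26, 165.26]. Speed limits (degrees/s): [136.94, 136.94, 180, 180, 180, 180].

INTERFACE

Orientations are given as a 3x3 rotation matrix whose columns are the frame's x, y, z axes.
In Python, from rig import observe, viewer, env gives the robot as it stands.
- The arm moves only by the tool jog_arm, never from a script. Its arguments are lists of equal length, an entry for each row: "dr": the turn, a rotation vector about the tool's x, y, z in rad, a list of three; "slide": the shift along the tool's x, y, z in m, a list of three; "gripper": the opening, from -1 (shut) to 1 (fully open), so that 0 is half open. In form: {"dr": [[rx, ry, rz], ...], "slide": [[dx, dy, dz], ...], "gripper": [gripper, ...]}. A call has exactly 10 rows; each row shifts and turns the commanded pose from where the row before left it, along the tool's axes as they then stand; what a row does not reach is not made up. A row lasts 1/10 s, in which the tool goes at most 50 mm and 8.59 degrees, less where a joint would pass 70% of its speed; a pose out of reach is approached as far as the arm can. A call is refused whole if a number of a shift passes 0.05 or a number of a turn 0.15, either way. A call with a gripper value outside its range is refused whole. The fingers move at their own pace and stop on an object; "force" is the grip in N (left out, the last holds). Time passes only in rows, so rows that do not move let the fingers close, or fill a call up. It gives the time, the measured TCP pose, the force and the opening at its end, in the units of the state.
- observe(): the state, without advancing time (a new reading comes with each control period).
- viewer.get_image(name): name is "scene" or "top" or "wrist"; returns a dict with "pixels" (400x640x3 uint8, blue, green, red), "camera_matrix" (3x3 intrinsics, pixels), "R" (3x3) and "t" (3): a world point X has camera coordinates R X + t. Camera axes: x right, y down, z forward; pixel columns grow to the right and rows downward; lengths in m; the calibration is good to about 2 mm. The wrist camera is an equidistant fisheye: a pixel r from the principal point sees the ray r / f radians off the axis. A picture is of the moment at which its call begins. There is no depth.
- env.close_job(): hands the job in, once; it reports no verdict.
The state is a dict: "time_s": time; "q": joint angles; "qvel": joint speeds; "joint_efforts": joint torques, N m; "position": TCP position; "tool_rot": TCP orientation; "ft_force": force on the tool from outside, world axes, zero at the start; "wrist_torque": the same for the moment, N m; "grip_width": finger opening in m.
Only numpy, scipy, OpenCV 4.12 (cv2) and the standard library are available. Lean on these libraries where they do the work, as an engineer would, in place of code of your own. Each camera call takes 0.05 s, during which the arm holds its last target.

## Working session

There is one attempt and no reset: what is moved stays moved. The work goes in short steps, Python scripts to look and compute and a tool call to move; the robot and the scene stay as the last step left them, time stands still between calls to the robot, and variables do not carry over. Pictures are saved under pics/ and viewed, and the job is handed in when it is done.

Besides the shell and the picture viewer there is one more tool, called after "Emit:" by a JSON object that holds its "api" and its "payload", one argument or row to a line. jog_arm: Moves the arm, as the interface text tells. Its arguments: {"type":"object","properties":{"dr":{"type":"array","items":{"type":"array","items":{"type":"number"}}},"slide":{"type":"array","items":{"type":"array","items":{"type":"number"}}},"gripper":{"type":"array","items":{"type":"number"}},"force":{"type":"number"}},"required":["dr","slide","gripper"]}

```bash
mkdir -p pics; ls
python3 - <<'E'
from rig import observe, viewer, env
import cv2,numpy as np
s=observe(); print(s['time_s'],s['position'],np.round(s['tool_rot'],3),s['grip_width'],env.tcp_to_tips)
for n in ['scene','top','wrist']:
    d=viewer.get_image(n); cv2.imwrite(f'pics/{n}0.png',d['pixels']); print(n,np.round(d['camera_matrix'],1).tolist(),np.round(d['R'],3).tolist(),np.round(d['t'],3))
E
```

```text
pics
0.0 [0.18778685 0.51660554 0.20982268] [[ 0.342  0.94  -0.001]
 [ 0.94  -0.342 -0.001]
 [-0.001 -0.    -1.   ]] 0.08536784429392001 0.011
scene [[482.3, 0.0, 311.9], [0.0, 482.3, 199.6], [0.0, 0.0, 1.0]] [[0.27, 0.963, -0.003], [0.536, -0.154, -0.83], [-0.8, 0.222, -0.558]] [-0.16  -0.254  1.263]
top [[433.0, 0.0, 320.9], [0.0, 433.0, 201.3], [0.0, 0.0, 1.0]] [[0.02, -1.0, -0.002], [-0.989, -0.019, -0.15], [0.15, 0.005, -0.989]] [0.004 0.547 0.681]
wrist [[309.7, 0.0, 323.7], [0.0, 309.7, 202.1], [0.0, 0.0, 1.0]] [[0.341, 0.94, -0.002], [0.891, -0.323, 0.319], [0.299, -0.111, -0.948]] [-0.55  -0.041  0.382]
```

View pics/scene0.png

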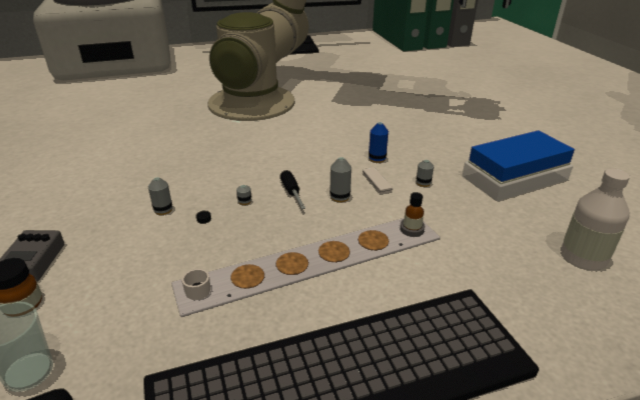

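View pics/top0.png

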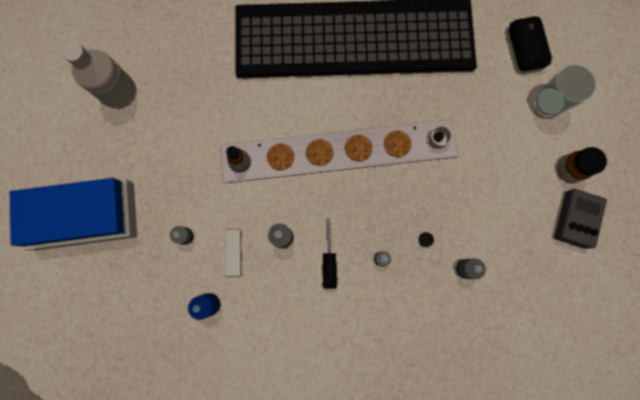

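View pics/wrist0.png

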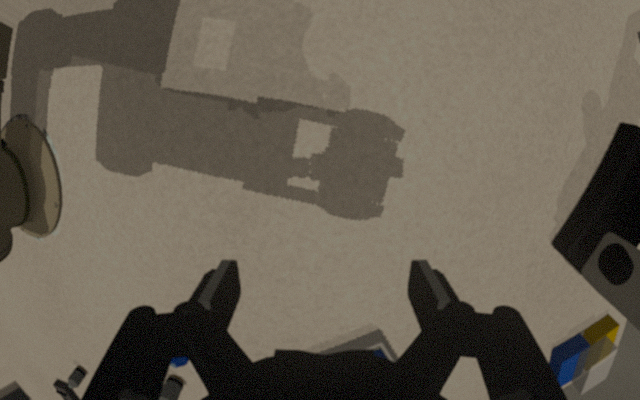

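Run:
```python
import cv2,numpy as np
t=cv2.imread('pics/top0.png');s=cv2.imread('pics/scene0.png')
c=lambda im,x,y,w=40:cv2.resize(im[y-25:y+25,x-w//2:x+w//2],None,fx=5,fy=5,interpolation=cv2.INTER_CUBIC)
a=np.hstack([c(t,181,235),c(t,281,236),c(t,383,258),c(t,471,269)])
b=np.hstack([c(s,425,172),c(s,341,178),c(s,244,193),c(s,161,194)])
cv2.imwrite('pics/crop.png',np.vstack([a,b]))
```

```text
(no output)
```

View pics/crop.png

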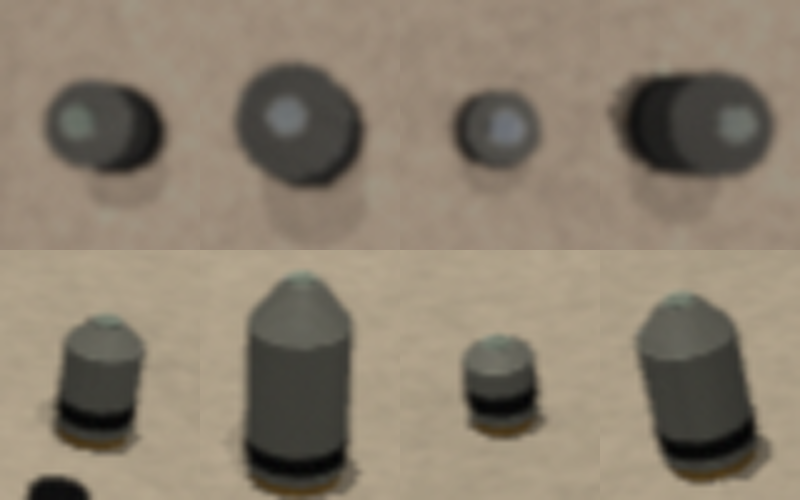

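```bash
cat > h.py <<'E'
import cv2,numpy as np
from rig import observe,viewer,env
def cast(d,u,v,z):
    K=d['camera_matrix'];R=np.array(d['R']);t=np.array(d['t'])
    r=R.T@np.linalg.solve(K,[u,v,1.]);o=-R.T@t
    return o+r*(z-o[2])/r[2]
def proj(d,X):
    p=d['camera_matrix']@(np.array(d['R'])@np.array(X)+np.array(d['t']));return p[:2]/p[2]
def tri(da,pa,db,pb):
    P=[d['camera_matrix']@np.c_[d['R'],d['t']] for d in(da,db)]
    X=cv2.triangulatePoints(P[0],P[1],np.array(pa,float).reshape(2,1),np.array(pb,float).reshape(2,1));return (X[:3]/X[3]).ravel()
E
python3 - <<'E'
from h import *
T=viewer.get_image('top');S=viewer.get_image('scene')
names=['second','longest','shortest','third'];H=[.05,.082,.034,.066]
top=[(176,234.4),(278.6,234.6),(384.6,258.4),(478.6,269)]
sc=[(425.6,161.5),(341,158.5),(244,187),(158,180)]
g=cv2.cvtColor(T['pixels'],cv2.COLOR_BGR2GRAY).astype(float)
for n,h,p,q in zip(names,H,top,sc):
    # refine nose centroid: bright blob in 9x9
    x,y=int(round(p[0])),int(round(p[1])); w=g[y-5:y+6,x-5:x+6]
    m=w>(w.max()+np.median(w))/2
    lab,L=cv2.connectedComponents(m.astype(np.uint8)); k=L[5,5]; yy,xx=np.nonzero(L==k)
    pr=(x-5+xx.mean(),y-5+yy.mean())
    c=cast(T,*pr,h)
    print(n,np.round(pr,1),k,len(xx),'cast',np.round(c,4),'cast-hand',np.round(cast(T,*p,h),4),'tri',np.round(tri(T,p,S,q),4),'foot px scene',np.round(proj(S,[c[0],c[1],0]),1))
for nm,d in(('top',T),('scene',S)):
    hsv=cv2.cvtColor(d['pixels'],cv2.COLOR_BGR2HSV)
    m=cv2.inRange(hsv,(5,110,60),(22,255,255))
    n,L,st,ce=cv2.connectedComponentsWithStats(m)
    for i in range(1,n):
        if st[i,4]>120: print(nm,st[i],np.round(ce[i],1),np.round(cast(d,*ce[i],.009),4))
E
```

```text
second [175.8 234.1] 2 23 cast [0.4864 0.2504 0.05  ] cast-hand [0.4859 0.25   0.05  ] tri [0.4861 0.2507 0.0479] foot px scene [422.3 183.3]
longest [278.  233.9] 1 36 cast [0.4877 0.0806 0.082 ] cast-hand [0.4866 0.0796 0.082 ] tri [0.4871 0.0811 0.0808] foot px scene [338.8 197.1]
shortest [385.2 258.4] 2 8 cast [ 0.4543 -0.0931  0.034 ] cast-hand [ 0.4543 -0.092   0.034 ] tri [ 0.4547 -0.0898  0.032 ] foot px scene [242.5 201.9]
third [478.3 268.3] 2 31 cast [ 0.4411 -0.2346  0.066 ] cast-hand [ 0.44  -0.235  0.066] tri [ 0.4402 -0.2332  0.0628] foot px scene [162.3 210.2]
top [384 131  27  26 545] [397.2 143.3] [ 0.6583 -0.1184  0.009 ]
top [345 135  27  26 545] [358.3 147.6] [ 0.6491 -0.0492  0.009 ]
top [306 140  27  25 543] [319.1 152. ] [0.6397 0.0201 0.009 ]
top [267 144  27  26 549] [280.2 156.4] [0.6304 0.0889 0.009 ]
scene [406 205  18  14 199] [414.1 212.1] [0.5807 0.1867 0.009 ]
scene [358 231  31  19 455] [373.1 239.8] [0.6328 0.09   0.009 ]
scene [319 241  31  21 502] [333.7 251.1] [0.6421 0.0207 0.009 ]
scene [276 253  32  22 550] [291.7 263.2] [ 0.6516 -0.0487  0.009 ]
scene [231 265  33  23 605] [247.2 275.9] [ 0.6609 -0.1177  0.009 ]
scene [  0 275  34  28 391] [ 15.5 291.5] [ 0.6032 -0.4367  0.009 ]
```

Emit:
{"api": "jog_arm", "payload": {
  "dr": [
    [0,0,0.1222],
    [0,0,0.1222],
    [0,0,0.1222],
    [0,0,0.1222],
    [0,0,0.1222],
    [0,0,0.1222],
    [0,0,0.1222],
    [0,0,0.1222],
    [0,0,0.1222],
    [0,0,0.1222]
  ],
  "slide": [
    [0,0,0],
    [0,0,0],
    [0,0,0],
    [0,0,0],
    [0,0,0],
    [0,0,0],
    [0,0,0],
    [0,0,0],
    [0,0,0],
    [0,0,0]
  ],
  "gripper": [1,1,1,1,1,1,1,1,1,1],
  "force": 40
}}

```text
time_s: 1.25
position: [0.1879, 0.5168, 0.2103]
tool_rot: [[1.0, -0.005, -0.0], [-0.005, -1.0, -0.0], [-0.0, 0.0, -1.0]]
ft_force: [0.0, 0.4, 0.6]
grip_width: 0.0854
```

Emit:
{"api": "jog_arm", "payload": {
  "dr": [
    [0,0,0],
    [0,0,0],
    [0,0,0],
    [0,0,0],
    [0,0,0],
    [0,0,0],
    [0,0,0],
    [0,0,0],
    [0,0,0],
    [0,0,0]
  ],
  "slide": [
    [0.026,0.036,0],
    [0.026,0.036,0],
    [0.026,0.036,0],
    [0.026,0.036,0],
    [0.026,0.036,0],
    [0.026,0.036,0],
    [0.026,0.036,0],
    [0.026,0.036,0],
    [0.026,0.036,0],
    [0.026,0.036,0]
  ],
  "gripper": [1,1,1,1,1,1,1,1,1,1]
}}

```text
time_s: 2.25
position: [0.4487, 0.1552, 0.2105]
tool_rot: [[1.0, -0.0, 0.0], [-0.0, -1.0, 0.0], [0.0, -0.0, -1.0]]
ft_force: [-0.2, 0.4, -0.4]
grip_width: 0.0855
```

Emit:
{"api": "jog_arm", "payload": {
  "dr": [
    [0,0,0],
    [0,0,0],
    [0,0,0],
    [0,0,0],
    [0,0,0],
    [0,0,0],
    [0,0,0],
    [0,0,0],
    [0,0,0],
    [0,0,0]
  ],
  "slide": [
    [0.0128,0.025,0],
    [0.0128,0.025,0],
    [0.0128,0.025,0],
    [0,0,0.02],
    [0,0,0.02],
    [0,0,0.02],
    [0,0,0.02],
    [0,0,0],
    [0,0,0],
    [0,0,0]
  ],
  "gripper": [1,1,1,1,1,1,1,1,1,1]
}}

```text
time_s: 3.25
position: [0.487, 0.0819, 0.1315]
tool_rot: [[1.0, 0.0, 0.002], [0.0, -1.0, -0.0], [0.002, 0.0, -1.0]]
ft_force: [1.1, -0.8, 0.1]
grip_width: 0.085
```

Run:
```python
from h import *
d=viewer.get_image('wrist');s=viewer.get_image('scene')
cv2.imwrite('pics/w1.png',d['pixels']);cv2.imwrite('pics/s1.png',cv2.resize(s['pixels'][100:300,200:460],None,fx=2.5,fy=2.5))
st=observe();print(st['position'],st['ft_force'])
```

```text
[0.48684232 0.08187302 0.13138392] [-0.38923464  0.1073685   0.6082946 ]
```

View pics/w1.png

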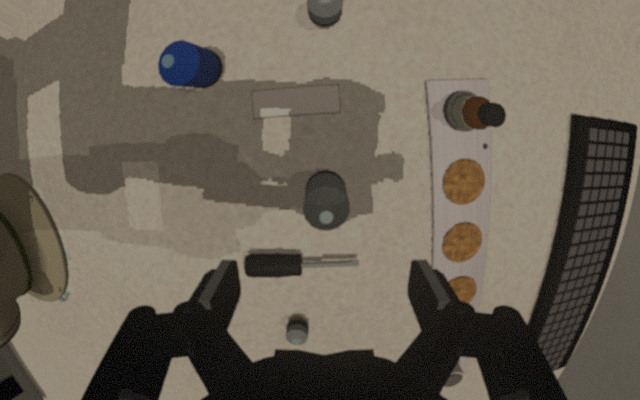

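View pics/s1.png

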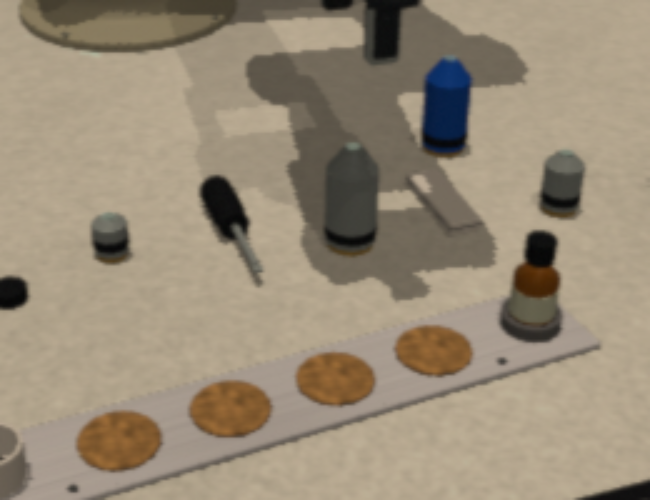

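```bash
cat >> h.py <<'E'
def castw(d,u,v,z):
    K=d['camera_matrix'];R=np.array(d['R']);t=np.array(d['t'])
    p=np.array([u-K[0,2],v-K[1,2]])/K[0,0];th=np.hypot(*p)
    c=np.r_[p/th*np.sin(th),np.cos(th)] if th>0 else np.array([0,0,1.])
    r=R.T@c;o=-R.T@t
    return o+r*(z-o[2])/r[2]
E
python3 - <<'E'
from h import *
d=viewer.get_image('wrist');s=viewer.get_image('scene')
print(castw(d,326,217,.082), castw(d,461,182,.009),castw(d,462,242,.009),castw(d,297,338,.034))
for dx in(-.05,0,.05): print(dx,(proj(s,[.487+dx,.082,.12])-[200,100])*2.5)
E
```

```text
[0.487709   0.08154522 0.082     ] [0.62649808 0.09027187 0.009     ] [0.6389192  0.02204611 0.009     ] [ 0.4558951  -0.08594031  0.034     ]
-0.05 [331.35152789  65.57569805]
0 [353.59799231  95.89737597]
0.05 [378.11021042 129.30725039]
```

Run:
```python
from h import *
s=viewer.get_image('scene');p=s['pixels'].copy()
for dx in(-.05,0,.05):
    q=proj(s,[.487+dx,.082,.12]);cv2.circle(p,tuple(int(v) for v in q),2,(0,0,255),-1)
cv2.imwrite('pics/s2.png',cv2.resize(p[0:220,220:480],None,fx=2.7,fy=2.7))
```

```text
(no output)
```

View pics/s2.png

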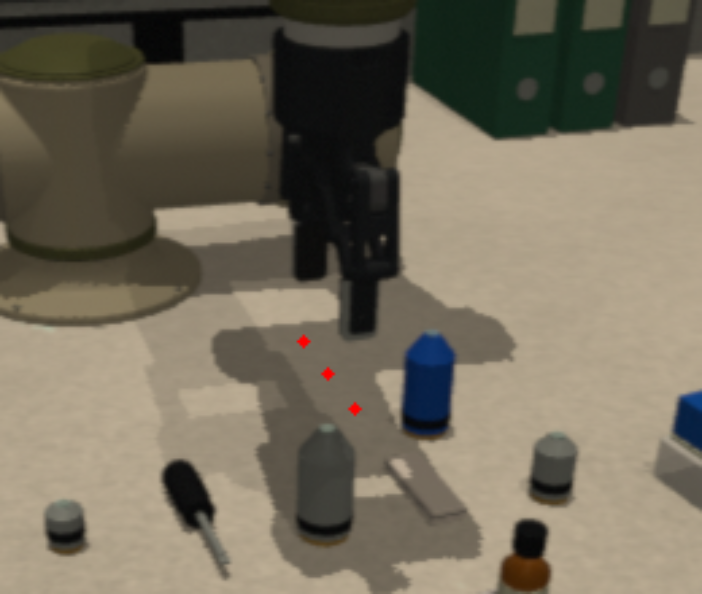

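Run:
```python
from h import *
s=viewer.get_image('top');p=s['pixels'].copy()
for dx in(-.05,0,.05):
    q=proj(s,[.487+dx,.082,.12]);print(q);cv2.circle(p,tuple(int(v) for v in q),1,(0,0,255),-1)
cv2.imwrite('pics/t2.png',cv2.resize(p[150:400,150:410],None,fx=2.4,fy=2.4))
d=viewer.get_image('wrist');print('cam pos',-np.array(d['R']).T@d['t'])
print(observe()['q'],observe()['position'])
for z in(.12,.14,.16): print(z,castw(d,228,262,z),castw(d,422,262,z))
```

```text
[273.14926698 266.8224859 ]
[274.39056762 232.39270285]
[275.60295272 198.76494624]
cam pos [0.48558114 0.16524598 0.29458193]
[-4.22806132e+00  2.06771965e+01  9.06523002e+01  1.75317950e-03
  6.86460882e+01 -4.22987264e+00] [0.486437   0.08186737 0.13066084]
0.12 [0.42163951 0.06388365 0.12      ] [0.55149002 0.06392585 0.12      ]
0.14 [0.42896462 0.07549566 0.14      ] [0.54393954 0.07553303 0.14      ]
0.16 [0.43628974 0.08710767 0.16      ] [0.53638906 0.0871402  0.16      ]
```

View pics/t2.png

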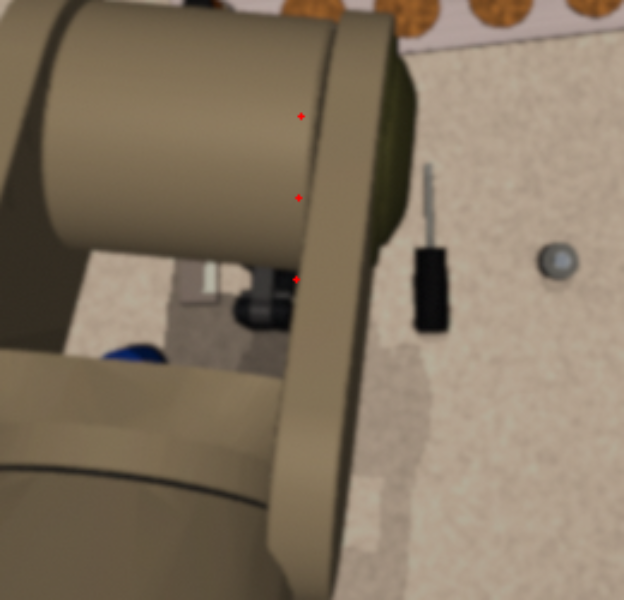

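Run:
```python
from h import *
s=viewer.get_image('scene')
for u,v in((360,337),(310,280)):
  for z in (.12,.133,.15,.165): print(z,np.round(cast(s,u/2.7+220,v/2.7,z),4))
d=viewer.get_image('wrist')
p=np.clip(d['pixels'].astype(float)*2.5,0,255).astype(np.uint8)
cv2.imwrite('pics/w2.png',cv2.resize(p[230:400,170:490],None,fx=2.5,fy=2.5))
p=np.clip(s['pixels'].astype(float)*2.5,0,255).astype(np.uint8)
cv2.imwrite('pics/s3.png',cv2.resize(p[0:170,300:440],None,fx=3.5,fy=3.5))
```

```text
0.12 [0.4418 0.1198 0.12  ]
0.133 [0.4678 0.1099 0.133 ]
0.15 [0.5018 0.0968 0.15  ]
0.165 [0.5318 0.0854 0.165 ]
0.12 [0.3403 0.1176 0.12  ]
0.133 [0.3698 0.1077 0.133 ]
0.15 [0.4085 0.0948 0.15  ]
0.165 [0.4425 0.0834 0.165 ]
```

View pics/w2.png

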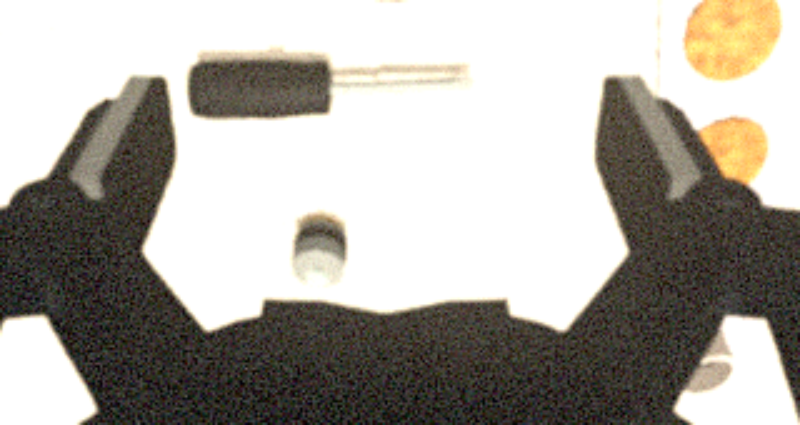

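View pics/s3.png

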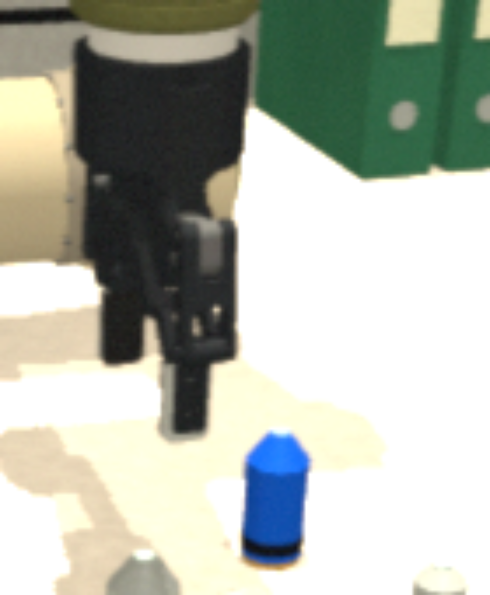

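Emit:
{"api": "jog_arm", "payload": {
  "dr": [
    [0,0,0],
    [0,0,0],
    [0,0,0],
    [0,0,0],
    [0,0,0],
    [0,0,0],
    [0,0,0],
    [0,0,0],
    [0,0,0],
    [0,0,0]
  ],
  "slide": [
    [0,0.001,0.01],
    [0,0,0.01],
    [0,0,0.01],
    [0,0,0.01],
    [0,0,0.01],
    [0,0,0.01],
    [0,0,0.01],
    [0,0,0],
    [0,0,0],
    [0,0,0]
  ],
  "gripper": [1,1,1,1,1,1,1,1,1,1]
}}

```text
time_s: 4.7
position: [0.4866, 0.0809, 0.0608]
tool_rot: [[1.0, 0.0, 0.001], [0.0, -1.0, -0.0], [0.001, 0.0, -1.0]]
ft_force: [0.2, -0.3, 0.1]
grip_width: 0.0855
```

Run:
```python
from h import *
print(observe()['position'],observe()['ft_force'])
d=viewer.get_image('wrist');s=viewer.get_image('scene')
p=np.clip(d['pixels'].astype(float)*1.8,0,255).astype(np.uint8)
cv2.imwrite('pics/w3.png',p)
p=np.clip(s['pixels'].astype(float)*2,0,255).astype(np.uint8)
cv2.imwrite('pics/s4.png',cv2.resize(p[50:220,260:440],None,fx=3.5,fy=3.5))
```

```text
[0.48664374 0.08086177 0.06080575] [ 0.20080127 -0.25662799  0.08892237]
```

View pics/w3.png

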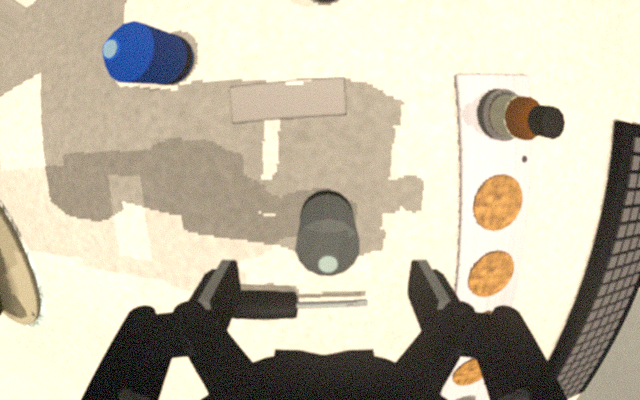

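View pics/s4.png

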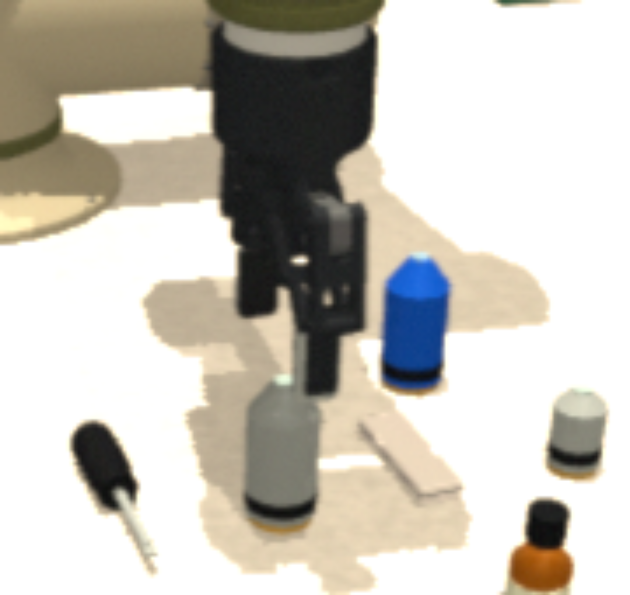

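Emit:
{"api": "jog_arm", "payload": {
  "dr": [
    [0,0,0],
    [0,0,0],
    [0,0,0],
    [0,0,0],
    [0,0,0],
    [0,0,0],
    [0,0,0],
    [0,0,0],
    [0,0,0],
    [0,0,0]
  ],
  "slide": [
    [0,0,0.005],
    [0,0,0.005],
    [0,0,0.005],
    [0,0,0.005],
    [0,0,0.005],
    [0,0,0.005],
    [0,0,0.005],
    [0,0,0],
    [0,0,0],
    [0,0,0]
  ],
  "gripper": [1,1,1,1,1,1,1,1,1,1]
}}

```text
time_s: 5.8
position: [0.4865, 0.0809, 0.0256]
tool_rot: [[1.0, 0.0, 0.0], [0.0, -1.0, -0.0], [0.0, 0.0, -1.0]]
ft_force: [0.2, -0.1, -0.6]
grip_width: 0.0859
```

Run:
```python
from h import *
print(observe()['position'],observe()['ft_force'])
d=viewer.get_image('wrist');s=viewer.get_image('scene')
p=np.clip(d['pixels'].astype(float)*1.8,0,255).astype(np.uint8)
cv2.imwrite('pics/w4.png',p)
p=np.clip(s['pixels'].astype(float)*2,0,255).astype(np.uint8)
cv2.imwrite('pics/s5.png',cv2.resize(p[50:220,260:440],None,fx=3.5,fy=3.5))
```

```text
[0.48652107 0.08086007 0.02559118] [ 0.17661328 -0.06900723 -0.62473344]
```

View pics/w4.png

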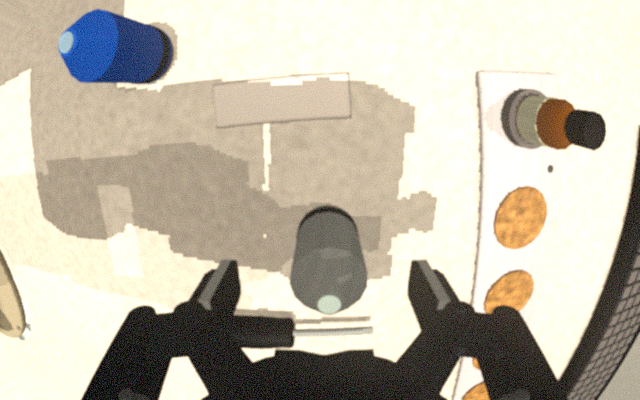

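View pics/s5.png

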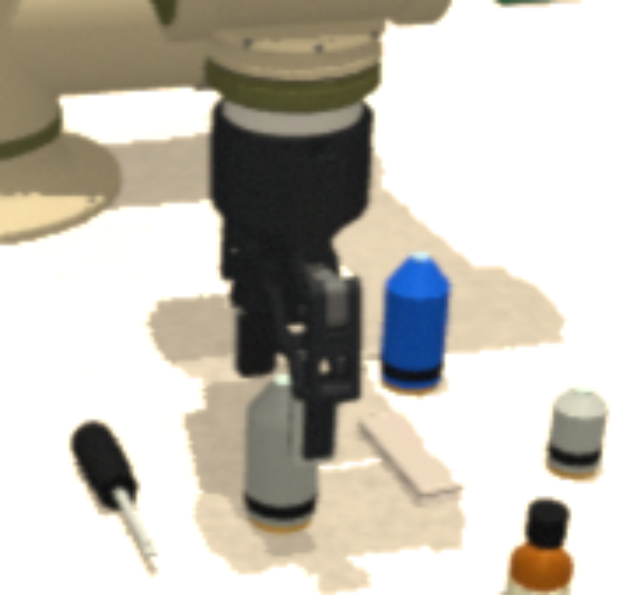

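Emit:
{"api": "jog_arm", "payload": {
  "dr": [
    [0,0,0],
    [0,0,0],
    [0,0,0],
    [0,0,0],
    [0,0,0],
    [0,0,0],
    [0,0,0],
    [0,0,0],
    [0,0,0],
    [0,0,0]
  ],
  "slide": [
    [0,0,0.004],
    [0,0,0.004],
    [0,0,0.004],
    [0,0,0.004],
    [0,0,0.004],
    [0,0,0],
    [0,0,0],
    [0,0,0],
    [0,0,0],
    [0,0,0]
  ],
  "gripper": [1,1,1,1,1,1,1,1,1,1]
}}

```text
time_s: 6.9
position: [0.4864, 0.0809, 0.0055]
tool_rot: [[1.0, 0.0, 0.0], [0.0, -1.0, -0.0], [0.0, 0.0, -1.0]]
ft_force: [0.4, -0.1, -0.1]
grip_width: 0.0857
```

Run:
```python
from h import *
print(observe()['position'],observe()['ft_force'])
d=viewer.get_image('wrist');s=viewer.get_image('scene')
p=np.clip(s['pixels'].astype(float)*2,0,255).astype(np.uint8)
p=cv2.resize(p[50:220,260:440],None,fx=3.5,fy=3.5)
cv2.imwrite('pics/s6.png',p)
o=-np.array(s['R']).T@s['t'];print(o)
```

```text
[0.48642014 0.08086792 0.00553635] [ 0.35004065 -0.09311655 -0.09369718]
[ 1.18907801 -0.16615229  0.49363424]
```

View pics/s6.png

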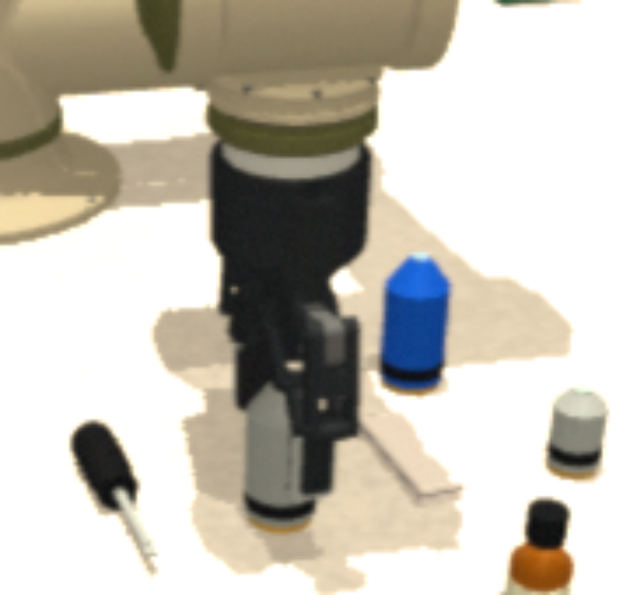

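Run:
```python
from h import *
s=viewer.get_image('scene')
for z in(0,.02,.03,.04,.05):
  print(z,[((proj(s,[x,.081,z])-[260,50])*3.5).round(0) for x in(.53,.54)])
d=viewer.get_image('wrist');p=np.clip(d['pixels'].astype(float)*1.8,0,255).astype(np.uint8);cv2.imwrite('pics/w5.png',p)
```

```text
0 [array([303., 559.]), array([309., 570.])]
0.02 [array([304., 527.]), array([311., 537.])]
0.03 [array([305., 510.]), array([312., 521.])]
0.04 [array([306., 493.]), array([313., 504.])]
0.05 [array([307., 476.]), array([313., 486.])]
```

View pics/w5.png

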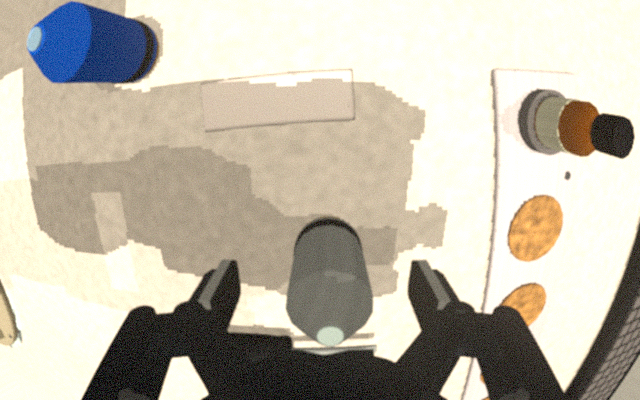

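Emit:
{"api": "jog_arm", "payload": {
  "dr": [
    [0,0,0],
    [0,0,0],
    [0,0,0],
    [0,0,0],
    [0,0,0],
    [0,0,0],
    [0,0,0],
    [0,0,0],
    [0,0,0],
    [0,0,0]
  ],
  "slide": [
    [0.001,0.001,0.003],
    [0.001,0.001,0.003],
    [0,0,0.003],
    [0,0,0.003],
    [0,0,0],
    [0,0,0],
    [0,0,0],
    [0,0,0],
    [0,0,0],
    [0,0,0]
  ],
  "gripper": [1,1,1,1,1,0.5,0.4,0.3,0.2,0.1]
}}

```text
time_s: 8.1
position: [0.4884, 0.0789, -0.0065]
tool_rot: [[1.0, 0.0, 0.0], [0.0, -1.0, -0.0], [0.0, 0.0, -1.0]]
ft_force: [0.6, -0.1, -0.9]
grip_width: 0.0474
```

Run:
```python
from h import *
print(observe()['position'],observe()['ft_force'],observe()['grip_width'])
d=viewer.get_image('wrist');s=viewer.get_image('scene')
p=np.clip(s['pixels'].astype(float)*2,0,255).astype(np.uint8)
p=cv2.resize(p[80:220,290:400],None,fx=3.5,fy=3.5)
q=np.clip(d['pixels'].astype(float)*1.8,0,255).astype(np.uint8)[200:,180:480]
q=cv2.resize(q,None,fx=1.35,fy=1.35);q=cv2.copyMakeBorder(q,0,p.shape[0]-q.shape[0],0,0,0)
cv2.imwrite('pics/s7.png',np.hstack([p,q]))
```

```text
[ 0.48841045  0.07886522 -0.00650928] [ 0.59793528 -0.10947054 -0.87434644] 0.04738511006769918
```

View pics/s7.png

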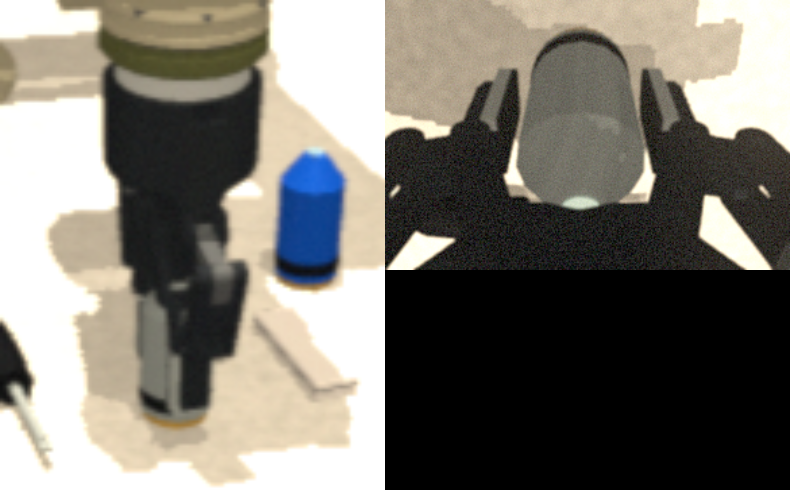

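Emit:
{"api": "jog_arm", "payload": {
  "dr": [
    [0,0,0],
    [0,0,0],
    [0,0,0],
    [0,0,0],
    [0,0,0],
    [0,0,0],
    [0,0,0],
    [0,0,0],
    [0,0,0],
    [0,0,0]
  ],
  "slide": [
    [0,0,0],
    [0,0,0],
    [0,0,0],
    [0,0,0],
    [0,0,0],
    [0,0,0],
    [0,0,-0.002],
    [0,0,-0.003],
    [0,0,-0.005],
    [0,0,-0.005]
  ],
  "gripper": [0,-0.1,-0.2,-0.4,-0.6,-1,-1,-1,-1,-1],
  "force": 50
}}

```text
time_s: 9.2
position: [0.4882, 0.0789, 0.0087]
tool_rot: [[1.0, 0.0, -0.0], [0.0, -1.0, 0.0], [-0.0, -0.0, -1.0]]
ft_force: [-0.1, 0.1, -2.6]
grip_width: 0.0362
```

Run:
```python
from h import *
print(observe()['position'],observe()['ft_force'],observe()['grip_width'])
d=viewer.get_image('wrist');s=viewer.get_image('scene')
p=np.clip(s['pixels'].astype(float)*2,0,255).astype(np.uint8)
p=cv2.resize(p[80:220,290:400],None,fx=3.5,fy=3.5)
q=np.clip(d['pixels'].astype(float)*1.8,0,255).astype(np.uint8)[200:,180:480]
q=cv2.resize(q,None,fx=1.35,fy=1.35);q=cv2.copyMakeBorder(q,0,p.shape[0]-q.shape[0],0,0,0)
cv2.imwrite('pics/s8.png',np.hstack([p,q]))
```

```text
[0.48821628 0.07886855 0.00870167] [-0.14083068  0.06641425 -2.56118786] 0.036227405883123155
```

View pics/s8.png

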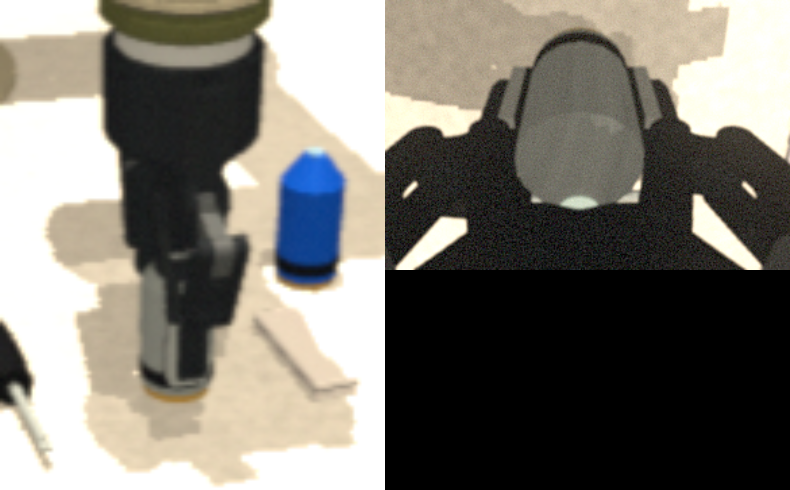

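Emit:
{"api": "jog_arm", "payload": {
  "dr": [
    [0,0,0],
    [0,0,0],
    [0,0,0],
    [0,0,0],
    [0,0,0],
    [0,0,0],
    [0,0,0],
    [0,0,0],
    [0,0,0],
    [0,0,0]
  ],
  "slide": [
    [0,0,-0.01],
    [0,0,-0.01],
    [0.01,0,0],
    [0.025,-0.003,0],
    [0.03,-0.003,0],
    [0.03,-0.003,0],
    [0.025,0,0],
    [0.015,0,0],
    [0.0085,0,0],
    [0,0,0]
  ],
  "gripper": [-1,-1,-1,-1,-1,-1,-1,-1,-1,-1]
}}

```text
time_s: 10.3
position: [0.6326, 0.0878, 0.0281]
tool_rot: [[1.0, -0.0, 0.0], [-0.0, -1.0, -0.0], [0.0, 0.0, -1.0]]
ft_force: [0.1, -0.0, -3.5]
grip_width: 0.0369
```

```bash
cat >> h.py <<'E'
def look(name,cx,cy):
    d=viewer.get_image('wrist');s=viewer.get_image('scene');t=viewer.get_image('top')
    p=np.clip(s['pixels'].astype(float)*1.8,0,255).astype(np.uint8)
    y0=max(0,cy-70);x0=max(0,cx-55)
    p=cv2.resize(p[y0:y0+140,x0:x0+110],None,fx=3.5,fy=3.5,interpolation=cv2.INTER_CUBIC)
    q=np.clip(d['pixels'].astype(float)*1.8,0,255).astype(np.uint8)[200:,180:480]
    q=cv2.resize(q,None,fx=1.35,fy=1.35)
    r=cv2.resize(t['pixels'][100:300,150:500],(405,220))
    q=np.vstack([q,r])
    cv2.imwrite(f'pics/{name}.png',np.hstack([p,q]))
    o=observe();print(o['time_s'],o['position'].round(4) if hasattr(o['position'],'round') else o['position'],np.round(o['ft_force'],1),o['grip_width'])
    print('scene crop origin',x0,y0)
    return s,d,t
E
python3 - <<'E'
from h import *
look('s9',373,225)
E
```

```text
10.45 [0.6311 0.0879 0.0283] [ 0.2 -0.2 -2.1] 0.03652468022606448
scene crop origin 318 155
```

View pics/s9.png

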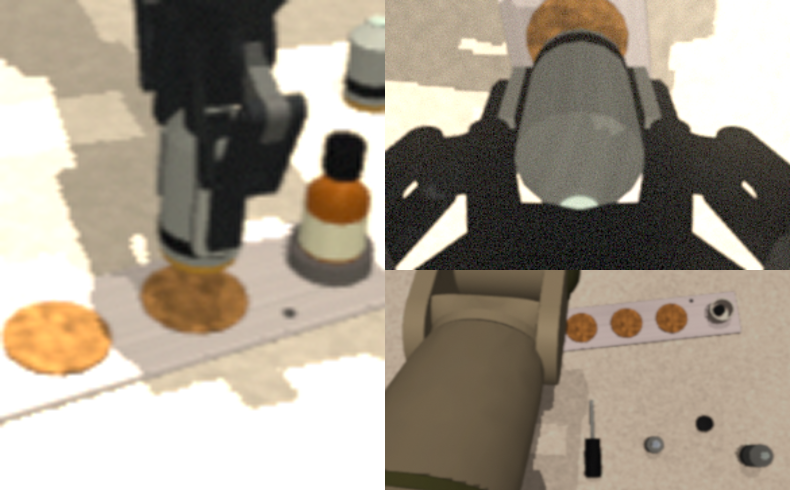

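Emit:
{"api": "jog_arm", "payload": {
  "dr": [
    [0,0,0],
    [0,0,0],
    [0,0,0],
    [0,0,0],
    [0,0,0],
    [0,0,0],
    [0,0,0],
    [0,0,0],
    [0,0,0],
    [0,0,0]
  ],
  "slide": [
    [0,0,0.005],
    [0,0,0.005],
    [0,0,0.005],
    [0,0,0.003],
    [0,0,0.002],
    [0,0,0.001],
    [0,0,0.001],
    [0,0,0],
    [0,0,0],
    [0,0,0]
  ],
  "gripper": [-1,-1,-1,-1,-1,-1,-1,-1,-1,-1]
}}

```text
time_s: 11.45
position: [0.6319, 0.0878, 0.0066]
tool_rot: [[1.0, 0.0, 0.0], [0.0, -1.0, -0.0], [0.0, 0.0, -1.0]]
ft_force: [0.7, -0.1, -2.2]
grip_width: 0.0365
```

Run:
```python
from h import *
s,d,t=look('s10',373,225)
for a in((.6315,.0895,.009),(.6315+.025,.0895,.009),(.6315-.025,.0895,.009)):print(((proj(s,a)-[318,155])*3.5).round())
```

```text
11.6 [0.6319 0.0879 0.0065] [ 0.4  0.2 -2.5] 0.03657041220513774
scene crop origin 318 155
[191. 295.]
[212. 329.]
[171. 263.]
```

View pics/s10.png

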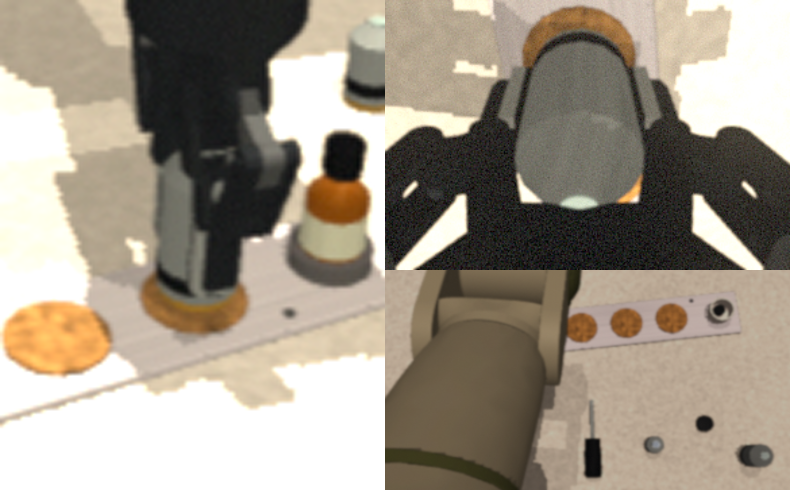

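Emit:
{"api": "jog_arm", "payload": {
  "dr": [
    [0,0,0],
    [0,0,0],
    [0,0,0],
    [0,0,0],
    [0,0,0],
    [0,0,0],
    [0,0,0],
    [0,0,0],
    [0,0,0],
    [0,0,0]
  ],
  "slide": [
    [0,0.001,0],
    [0,0.001,0],
    [0,0,0.001],
    [0,0,0.001],
    [0,0,0.0005],
    [0,0,0.0005],
    [0,0,0.0005],
    [0,0,0],
    [0,0,0],
    [0,0,0]
  ],
  "gripper": [-1,-1,-1,-1,-1,-1,-1,-1,-1,-1]
}}

```text
time_s: 12.6
position: [0.6319, 0.0859, 0.003]
tool_rot: [[1.0, 0.0, 0.0], [0.0, -1.0, -0.0], [0.0, 0.0, -1.0]]
ft_force: [0.2, -0.3, -2.5]
grip_width: 0.036
```

Emit:
{"api": "jog_arm", "payload": {
  "dr": [
    [0,0,0],
    [0,0,0],
    [0,0,0],
    [0,0,0],
    [0,0,0],
    [0,0,0],
    [0,0,0],
    [0,0,0],
    [0,0,0],
    [0,0,0]
  ],
  "slide": [
    [0,0,0.0005],
    [0,0,0.0003],
    [0,0,0.0002],
    [0,0,0],
    [0,0,0],
    [0,0,0],
    [0,0,0],
    [0,0,0],
    [0,0,0],
    [0,0,0]
  ],
  "gripper": [-1,-1,-1,-1,-1,-1,-1,-1,-1,-1]
}}

```text
time_s: 13.6
position: [0.632, 0.0859, 0.0026]
tool_rot: [[1.0, 0.0, 0.001], [0.0, -1.0, -0.0], [0.001, 0.0, -1.0]]
ft_force: [-1.8, -0.8, 5.0]
grip_width: 0.0366
```

Emit:
{"api": "jog_arm", "payload": {
  "dr": [
    [0,0,0],
    [0,0,0],
    [0,0,0],
    [0,0,0],
    [0,0,0],
    [0,0,0],
    [0,0,0],
    [0,0,0],
    [0,0,0],
    [0,0,0]
  ],
  "slide": [
    [0,0,0],
    [0,0,0],
    [0,0,0],
    [0,0,0],
    [0,0,0],
    [0,0,0],
    [0,0,-0.005],
    [0,0,-0.01],
    [0,0,-0.015],
    [0,0,-0.02]
  ],
  "gripper": [-0.1,0,0.2,0.4,0.7,1,1,1,1,1]
}}

```text
time_s: 14.6
position: [0.6316, 0.0859, 0.0527]
tool_rot: [[1.0, 0.0, -0.001], [0.0, -1.0, 0.0], [-0.001, -0.0, -1.0]]
ft_force: [0.1, -0.2, -0.2]
grip_width: 0.0856
```

Run:
```python
from h import *
s,d,t=look('s11',373,225)
```

```text
14.75 [0.6326 0.0859 0.0536] [-0.2 -0.1 -0.3] 0.08502768865664143
scene crop origin 318 155
```

View pics/s11.png

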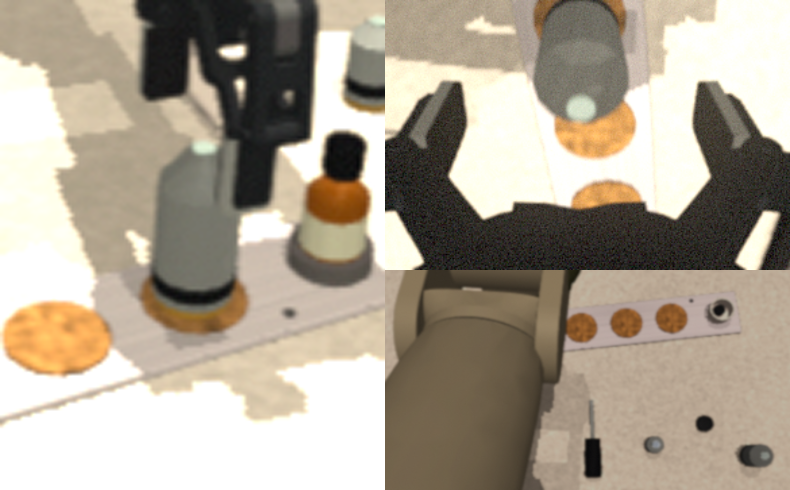

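Emit:
{"api": "jog_arm", "payload": {
  "dr": [
    [0,0,0],
    [0,0,0],
    [0,0,0],
    [0,0,0],
    [0,0,0],
    [0,0,0],
    [0,0,0],
    [0,0,0],
    [0,0,0],
    [0,0,0]
  ],
  "slide": [
    [0,0,-0.027],
    [-0.0212,0.0358,0],
    [-0.0212,0.0358,0],
    [-0.0212,0.0358,0],
    [-0.0212,0.0358,0],
    [-0.0212,0.0358,0],
    [-0.0212,0.0358,0],
    [-0.0212,0.0358,0],
    [-0.0212,0.0358,0],
    [-0.0212,0.0358,0]
  ],
  "gripper": [1,1,1,1,1,1,1,1,1,1]
}}

```text
time_s: 15.75
position: [0.4397, -0.2374, 0.0784]
tool_rot: [[1.0, 0.0, -0.001], [0.0, -1.0, 0.001], [-0.001, -0.001, -1.0]]
ft_force: [1.4, -0.9, -0.5]
grip_width: 0.0854
```

Run:
```python
from h import *
s,d,t=look('s12',160,170)
cv2.imwrite('pics/w12.png',np.clip(d['pixels']*1.8,0,255).astype(np.uint8))
# check longest via top
```

```text
15.9 [ 0.4399 -0.2378  0.0784] [ 0.2 -0.1 -0.7] 0.08552959440122829
scene crop origin 105 100
```

View pics/s12.png

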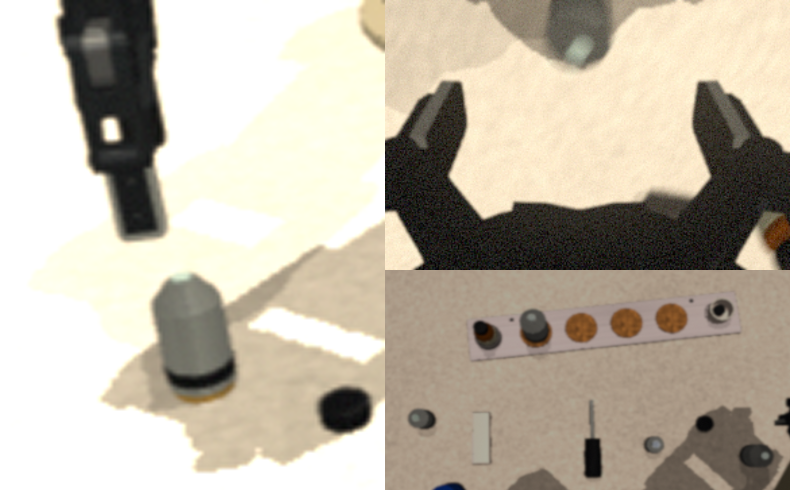

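View pics/w12.png

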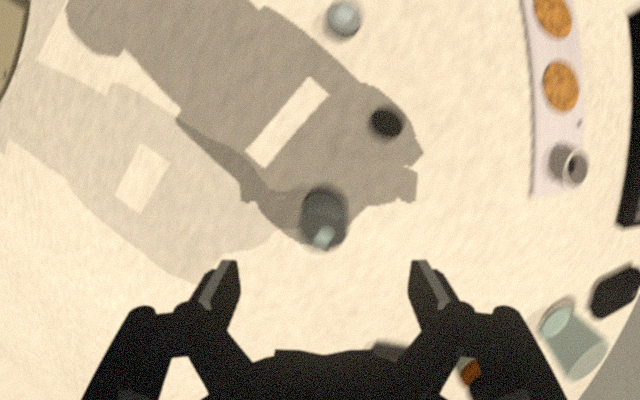

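Run:
```python
from h import *
d=viewer.get_image('wrist');t=viewer.get_image('top')
cv2.imwrite('pics/c13.png',np.hstack([cv2.resize(d['pixels'][150:290,250:400],None,fx=2.5,fy=2.5),cv2.resize(t['pixels'][110:180,215:320],None,fx=3.5,fy=3.5)[:350,:]] if 0 else [cv2.resize(cv2.resize(d['pixels'][150:290,250:400],None,fx=2.5,fy=2.5),(375,350)),cv2.resize(t['pixels'][110:180,230:305],(375,350))]))
print(castw(d,322,237,.066),observe()['position'])
```

```text
[ 0.437962   -0.23707164  0.066     ] [ 0.44095983 -0.23579627  0.07851056]
```

View pics/c13.png

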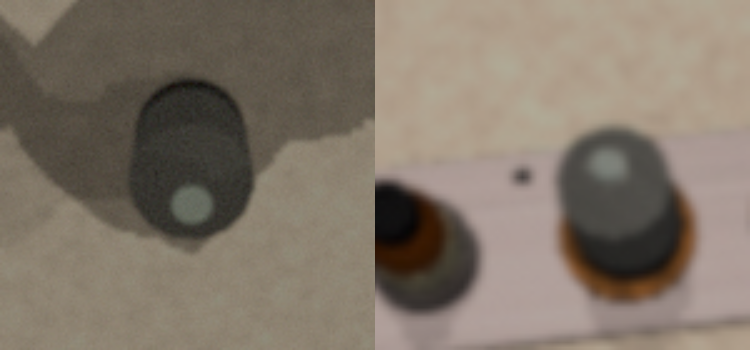

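Run:
```python
from h import *
d=viewer.get_image('wrist');t=viewer.get_image('top')
print(castw(d,326.4,231.6,.066),observe()['position'],cast(t,276,142.6,.091))
```

```text
[ 0.44176816 -0.23142061  0.066     ] [ 0.44143258 -0.23524132  0.07868085] [0.63158563 0.08780372 0.091     ]
```

Emit:
{"api": "jog_arm", "payload": {
  "dr": [
    [0,0,0],
    [0,0,0],
    [0,0,0],
    [0,0,0],
    [0,0,0],
    [0,0,0],
    [0,0,0],
    [0,0,0],
    [0,0,0],
    [0,0,0]
  ],
  "slide": [
    [0,0,0.015],
    [0,0,0.015],
    [0,0,0.015],
    [0,0,0.015],
    [0,0,0.012],
    [0,0,0.008],
    [0,0,0.005],
    [0,0,0.003],
    [0,0,0],
    [0,0,0]
  ],
  "gripper": [1,1,1,1,1,1,0.5,0.3,0.1,0]
}}

```text
time_s: 17.1
position: [0.4413, -0.2364, -0.0087]
tool_rot: [[1.0, 0.0, 0.0], [0.0, -1.0, -0.0], [0.0, 0.0, -1.0]]
ft_force: [-1.1, 0.9, -0.6]
grip_width: 0.043
```

Run:
```python
from h import *
s,d,t=look('s14',160,170)
```

```text
17.25 [ 0.4412 -0.2365 -0.0087] [ 1.1 -0.3  0.4] 0.042700089679947754
scene crop origin 105 100
```

View pics/s14.png

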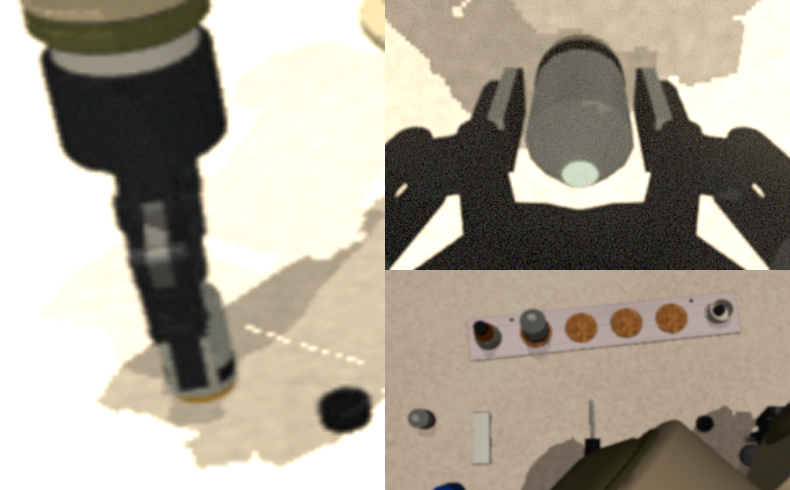

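Emit:
{"api": "jog_arm", "payload": {
  "dr": [
    [0,0,0],
    [0,0,0],
    [0,0,0],
    [0,0,0],
    [0,0,0],
    [0,0,0],
    [0,0,0],
    [0,0,0],
    [0,0,0],
    [0,0,0]
  ],
  "slide": [
    [0,0,0],
    [0,0,0],
    [0,0,0],
    [0,0,0],
    [0,0,0],
    [0,0,0],
    [0,0,-0.005],
    [0,0,-0.015],
    [0,0,-0.02],
    [0,0,-0.02]
  ],
  "gripper": [-0.1,-0.2,-0.3,-0.5,-0.7,-1,-1,-1,-1,-1],
  "force": 50
}}

```text
time_s: 18.25
position: [0.4406, -0.236, 0.0513]
tool_rot: [[1.0, -0.0, -0.001], [-0.0, -1.0, 0.001], [-0.001, -0.001, -1.0]]
ft_force: [-0.8, -1.3, -2.1]
grip_width: 0.0325
```

Run:
```python
from h import *
s,d,t=look('s15',160,170)
```

```text
18.4 [ 0.4412 -0.2365  0.0513] [-0.3  0.2 -3.3] 0.03247666683725356
scene crop origin 105 100
```

View pics/s15.png

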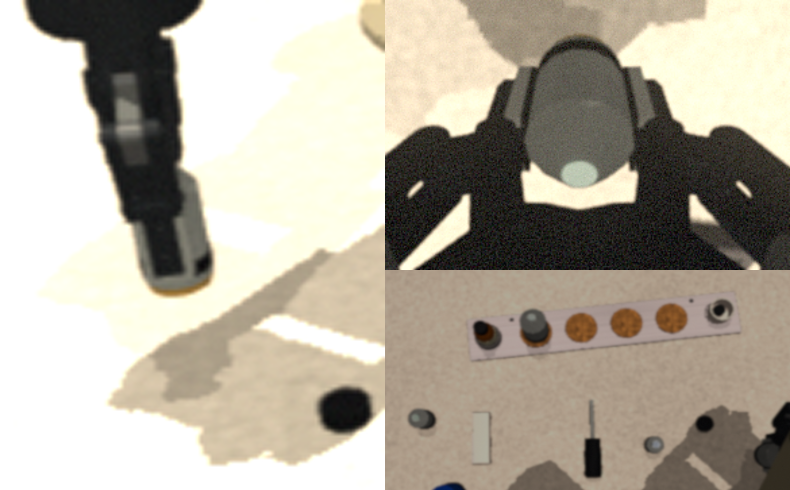

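Emit:
{"api": "jog_arm", "payload": {
  "dr": [
    [0,0,0],
    [0,0,0],
    [0,0,0],
    [0,0,0],
    [0,0,0],
    [0,0,0],
    [0,0,0],
    [0,0,0],
    [0,0,0],
    [0,0,0]
  ],
  "slide": [
    [0.011,-0.014,0],
    [0.0222,-0.0282,0],
    [0.0266,-0.034,0],
    [0.03,-0.038,0],
    [0.03,-0.038,0],
    [0.03,-0.038,0],
    [0.024,-0.03,0],
    [0.016,-0.0208,0],
    [0.01,-0.013,0],
    [0,0,0]
  ],
  "gripper": [-1,-1,-1,-1,-1,-1,-1,-1,-1,-1]
}}

```text
time_s: 19.4
position: [0.6408, 0.0195, 0.0487]
tool_rot: [[1.0, 0.002, -0.002], [0.002, -1.0, 0.001], [-0.002, -0.001, -1.0]]
ft_force: [-1.6, -0.4, -2.3]
grip_width: 0.0324
```

Emit:
{"api": "jog_arm", "payload": {
  "dr": [
    [0,0,0],
    [0,0,0],
    [0,0,0],
    [0,0,0],
    [0,0,0],
    [0,0,0],
    [0,0,0],
    [0,0,0],
    [0,0,0],
    [0,0,0]
  ],
  "slide": [
    [0,0,0.008],
    [0,0,0.01],
    [0,0,0.01],
    [0,0,0.008],
    [0,0,0.005],
    [0,0,0.003],
    [0,0,0.002],
    [0,0,0.001],
    [0,0,0],
    [0,0,0]
  ],
  "gripper": [-1,-1,-1,-1,-1,-1,-1,-1,-1,-1]
}}

```text
time_s: 20.4
position: [0.641, 0.0177, 0.0042]
tool_rot: [[1.0, 0.0, 0.0], [0.0, -1.0, -0.0], [0.0, 0.0, -1.0]]
ft_force: [0.5, 0.3, -1.8]
grip_width: 0.0326
```

Run:
```python
from h import *
s,d,t=look('s16',333,225)
```

```text
20.55 [0.641  0.0177 0.0041] [-0.2 -1.  -2.9] 0.03235968404894683
scene crop origin 278 155
```

View pics/s16.png

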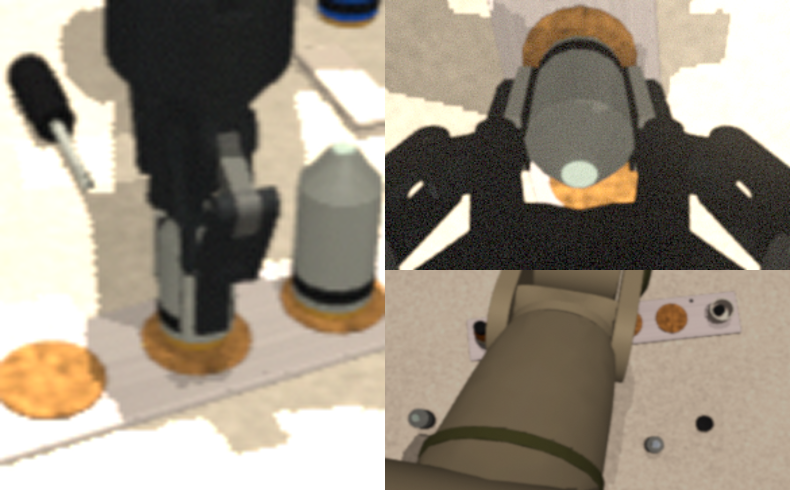

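Emit:
{"api": "jog_arm", "payload": {
  "dr": [
    [0,0,0],
    [0,0,0],
    [0,0,0],
    [0,0,0],
    [0,0,0],
    [0,0,0],
    [0,0,0],
    [0,0,0],
    [0,0,0],
    [0,0,0]
  ],
  "slide": [
    [0,0,0.001],
    [0,0,0.001],
    [0,0,0.0005],
    [0,0,0.0005],
    [0,0,0.0003],
    [0,0,0.0003],
    [0,0,0.0003],
    [0,0,0.0002],
    [0,0,0],
    [0,0,0]
  ],
  "gripper": [-1,-1,-1,-1,-1,-1,-1,-1,-1,-1]
}}

```text
time_s: 21.55
position: [0.6409, 0.0177, 0.0003]
tool_rot: [[1.0, 0.0, 0.0], [0.0, -1.0, -0.0], [0.0, 0.0, -1.0]]
ft_force: [-2.2, -0.4, 4.0]
grip_width: 0.0329
```

Emit:
{"api": "jog_arm", "payload": {
  "dr": [
    [0,0,0],
    [0,0,0],
    [0,0,0],
    [0,0,0],
    [0,0,0],
    [0,0,0],
    [0,0,0],
    [0,0,0],
    [0,0,0],
    [0,0,0]
  ],
  "slide": [
    [0,0,0],
    [0,0,0],
    [0,0,0],
    [0,0,0],
    [0,0,0],
    [0,0,0],
    [0,0,-0.01],
    [0,0,-0.02],
    [0,0,-0.03],
    [0,0,-0.03]
  ],
  "gripper": [-0.2,0,0.2,0.4,0.7,1,1,1,1,1]
}}

```text
time_s: 22.55
position: [0.6407, 0.0177, 0.0915]
tool_rot: [[1.0, 0.0, -0.0], [0.0, -1.0, 0.0], [-0.0, -0.0, -1.0]]
ft_force: [0.0, -0.7, -0.7]
grip_width: 0.0852
```

Run:
```python
from h import *
s,d,t=look('s17',333,225)
```

```text
22.7 [0.6419 0.0175 0.0925] [-0.1 -0.5 -0.3] 0.08533883336582956
scene crop origin 278 155
```

View pics/s17.png

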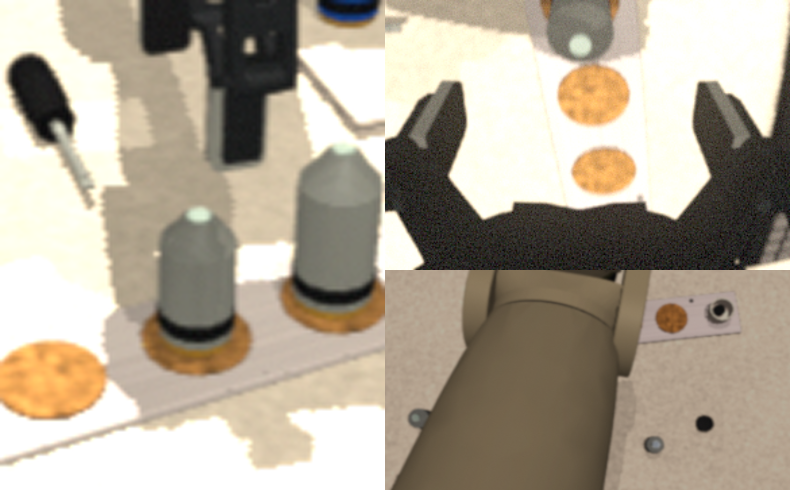

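Emit:
{"api": "jog_arm", "payload": {
  "dr": [
    [0,0,0],
    [0,0,0],
    [0,0,0],
    [0,0,0],
    [0,0,0],
    [0,0,0],
    [0,0,0],
    [0,0,0],
    [0,0,0],
    [0,0,0]
  ],
  "slide": [
    [-0.01,-0.015,0],
    [-0.02,-0.03,0],
    [-0.025,-0.037,0],
    [-0.025,-0.037,0],
    [-0.025,-0.037,0],
    [-0.0245,-0.037,0],
    [-0.015,-0.023,0],
    [-0.01,-0.015,0.012],
    [0,0,0],
    [0,0,0]
  ],
  "gripper": [1,1,1,1,1,1,1,1,1,1]
}}

```text
time_s: 23.7
position: [0.4862, 0.2484, 0.0774]
tool_rot: [[1.0, 0.001, -0.001], [0.001, -1.0, -0.001], [-0.001, 0.001, -1.0]]
ft_force: [1.4, -0.9, 0.2]
grip_width: 0.0856
```

Run:
```python
from h import *
s,d,t=look('s18',420,140)
w=d['pixels']
cv2.imwrite('pics/w18.png',cv2.resize(w[150:290,250:400],None,fx=4,fy=4))
```

```text
23.85 [0.4871 0.2479 0.078 ] [ 0.2 -0.7  0.1] 0.0851274895761329
scene crop origin 365 70
```

View pics/s18.png

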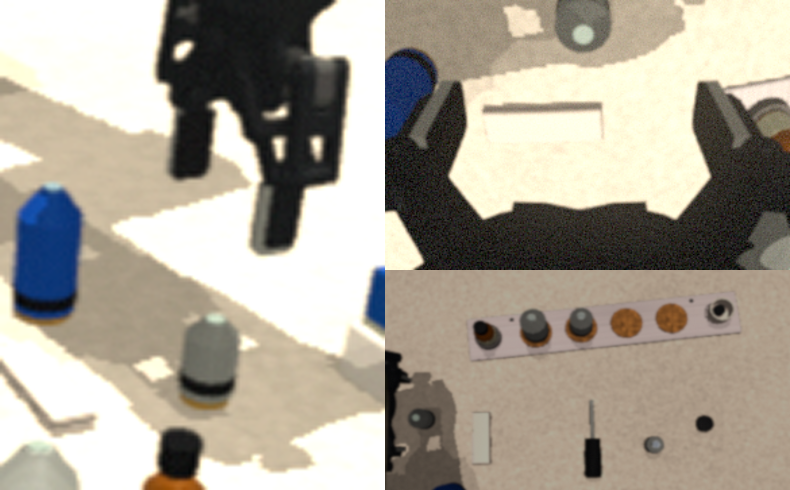

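View pics/w18.png

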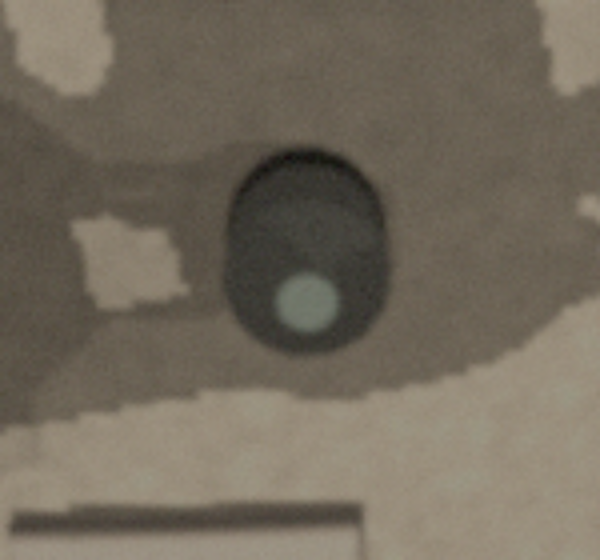

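Run:
```python
from h import *
d=viewer.get_image('wrist');t=viewer.get_image('top')
print(castw(d,326.6,225.2,.05),observe()['position'],'blue',cast(t,196,309,.082),cast(t,478.5,0,0)[:1])
```

```text
[0.48815777 0.25004145 0.05      ] [0.48696074 0.24797226 0.07798756] blue [0.37138293 0.2009291  0.082     ] [0.94463609]
```

Emit:
{"api": "jog_arm", "payload": {
  "dr": [
    [0,0,0],
    [0,0,0],
    [0,0,0],
    [0,0,0],
    [0,0,0],
    [0,0,0],
    [0,0,0],
    [0,0,0],
    [0,0,0],
    [0,0,0]
  ],
  "slide": [
    [0.001,0,0.015],
    [0,0,0.015],
    [0,0,0.015],
    [0,0,0.015],
    [0,0,0.012],
    [0,0,0.01],
    [0,0,0.006],
    [0,0,0.003],
    [0,0,0],
    [0,0,0]
  ],
  "gripper": [1,1,1,1,1,1,0.4,0.2,0,-0.1]
}}

```text
time_s: 24.95
position: [0.4876, 0.2488, -0.0128]
tool_rot: [[1.0, 0.0, 0.001], [0.0, -1.0, 0.0], [0.001, -0.0, -1.0]]
ft_force: [-0.2, 0.9, 0.9]
grip_width: 0.0381
```

Run:
```python
from h import *
s,d,t=look('s19',420,140)
```

```text
25.1 [ 0.4876  0.2487 -0.0128] [ 0.2 -1.3  0.3] 0.037947888692320096
scene crop origin 365 70
```

View pics/s19.png

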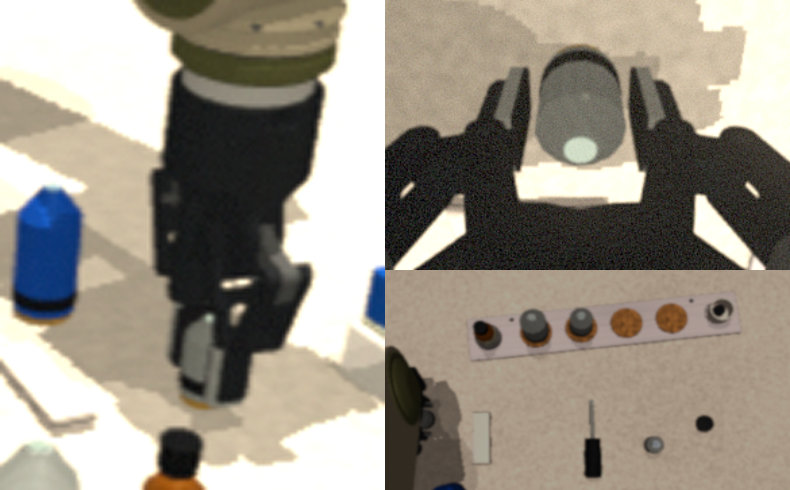

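Emit:
{"api": "jog_arm", "payload": {
  "dr": [
    [0,0,0],
    [0,0,0],
    [0,0,0],
    [0,0,0],
    [0,0,0],
    [0,0,0],
    [0,0,0],
    [0,0,0],
    [0,0,0],
    [0,0,0]
  ],
  "slide": [
    [0,0,0],
    [0,0,0],
    [0,0,0],
    [0,0,0],
    [0,0,0],
    [0,0,-0.005],
    [0,0,-0.02],
    [0,0,-0.03],
    [0,0,-0.03],
    [0,0,-0.03]
  ],
  "gripper": [-0.2,-0.3,-0.5,-0.7,-1,-1,-1,-1,-1,-1],
  "force": 50
}}

```text
time_s: 26.1
position: [0.4867, 0.2485, 0.1027]
tool_rot: [[1.0, 0.0, -0.002], [0.0, -1.0, -0.0], [-0.002, 0.0, -1.0]]
ft_force: [0.0, -0.3, -1.7]
grip_width: 0.0279
```

Run:
```python
from h import *
s,d,t=look('s20',420,100)
```

```text
26.25 [0.4877 0.2488 0.1031] [ 0.1  1.  -1.9] 0.028054040178079907
scene crop origin 365 30
```

View pics/s20.png

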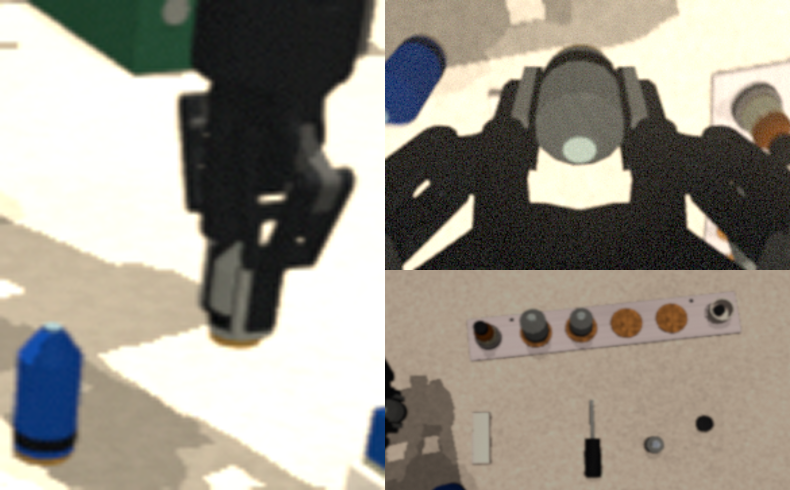

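Emit:
{"api": "jog_arm", "payload": {
  "dr": [
    [0,0,0],
    [0,0,0],
    [0,0,0],
    [0,0,0],
    [0,0,0],
    [0,0,0],
    [0,0,0],
    [0,0,0],
    [0,0,0],
    [0,0,0]
  ],
  "slide": [
    [0.008,0.015,0],
    [0.0163,0.03,0],
    [0.0212,0.039,0],
    [0.0212,0.039,0],
    [0.0212,0.039,0],
    [0.0212,0.039,0],
    [0.0212,0.039,0],
    [0.0163,0.03,0],
    [0.0114,0.021,0],
    [0.005,0.009,0]
  ],
  "gripper": [-1,-1,-1,-1,-1,-1,-1,-1,-1,-1]
}}

```text
time_s: 27.25
position: [0.6502, -0.0533, 0.0996]
tool_rot: [[1.0, -0.002, -0.003], [-0.002, -1.0, 0.001], [-0.003, -0.001, -1.0]]
ft_force: [-0.5, 0.5, -2.4]
grip_width: 0.0281
```

Emit:
{"api": "jog_arm", "payload": {
  "dr": [
    [0,0,0],
    [0,0,0],
    [0,0,0],
    [0,0,0],
    [0,0,0],
    [0,0,0],
    [0,0,0],
    [0,0,0],
    [0,0,0],
    [0,0,0]
  ],
  "slide": [
    [0,0,0.01],
    [0,0,0.02],
    [0,0,0.02],
    [0,0,0.02],
    [0,0,0.015],
    [0,0,0.01],
    [0,0,0.005],
    [0,0,0.002],
    [0,0,0],
    [0,0,0]
  ],
  "gripper": [-1,-1,-1,-1,-1,-1,-1,-1,-1,-1]
}}

```text
time_s: 28.25
position: [0.6507, -0.0513, 0.0005]
tool_rot: [[1.0, 0.0, 0.001], [0.0, -1.0, -0.0], [0.001, 0.0, -1.0]]
ft_force: [0.2, -0.3, -1.2]
grip_width: 0.0281
```

Run:
```python
from h import *
s,d,t=look('s21',292,225)
```

```text
28.4 [ 6.506e-01 -5.140e-02  3.000e-04] [-0.4 -0.2 -2. ] 0.028749998970969363
scene crop origin 237 155
```

View pics/s21.png

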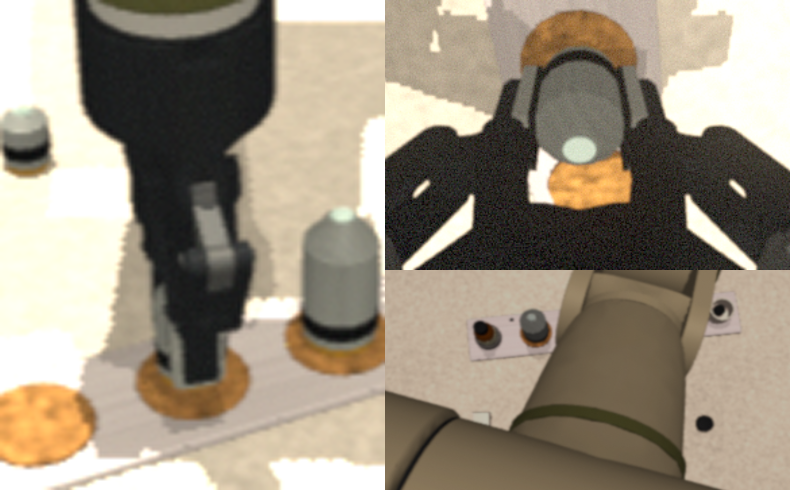

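Emit:
{"api": "jog_arm", "payload": {
  "dr": [
    [0,0,0],
    [0,0,0],
    [0,0,0],
    [0,0,0],
    [0,0,0],
    [0,0,0],
    [0,0,0],
    [0,0,0],
    [0,0,0],
    [0,0,0]
  ],
  "slide": [
    [0,0,0.001],
    [0,0,0.001],
    [0,0,0.0005],
    [0,0,0.0005],
    [0,0,0.0003],
    [0,0,0.0003],
    [0,0,0.0003],
    [0,0,0.0002],
    [0,0,0],
    [0,0,0]
  ],
  "gripper": [-1,-1,-1,-1,-1,-1,-1,-1,-1,-1]
}}

```text
time_s: 29.4
position: [0.6504, -0.0514, -0.0038]
tool_rot: [[1.0, -0.0, 0.0], [-0.0, -1.0, -0.0], [0.0, 0.0, -1.0]]
ft_force: [-2.4, 0.3, 5.7]
grip_width: 0.028
```

Emit:
{"api": "jog_arm", "payload": {
  "dr": [
    [0,0,0],
    [0,0,0],
    [0,0,0],
    [0,0,0],
    [0,0,0],
    [0,0,0],
    [0,0,0],
    [0,0,0],
    [0,0,0],
    [0,0,0]
  ],
  "slide": [
    [0,0,0],
    [0,0,0],
    [0,0,0],
    [0,0,0],
    [0,0,0],
    [0,0,0],
    [0,0,-0.01],
    [0,0,-0.02],
    [0,0,-0.03],
    [0,0,-0.03]
  ],
  "gripper": [-0.3,-0.1,0.1,0.4,0.7,1,1,1,1,1]
}}

```text
time_s: 30.4
position: [0.6503, -0.0513, 0.0874]
tool_rot: [[1.0, 0.0, -0.0], [0.0, -1.0, -0.0], [-0.0, 0.0, -1.0]]
ft_force: [-1.0, -0.3, 0.8]
grip_width: 0.0851
```

Run:
```python
from h import *
s,d,t=look('s22',292,225)
```

```text
30.55 [ 0.6514 -0.0515  0.0885] [-0.1 -0.1 -1.5] 0.0856623300931452
scene crop origin 237 155
```

View pics/s22.png

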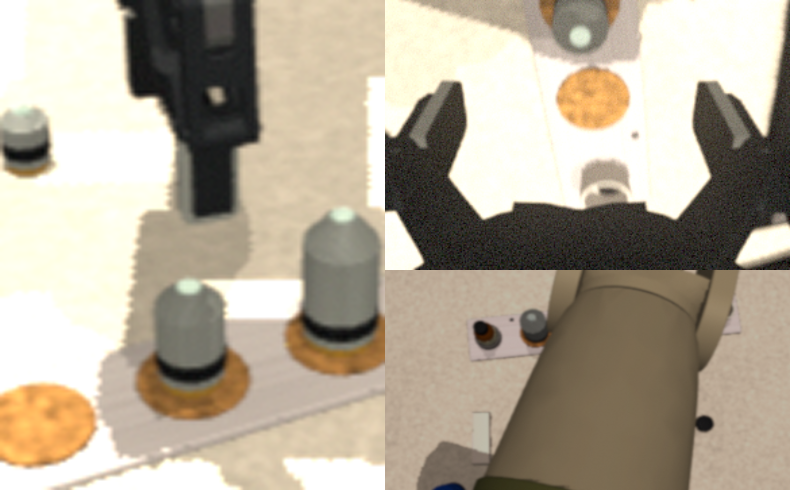

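Emit:
{"api": "jog_arm", "payload": {
  "dr": [
    [0,0,0],
    [0,0,0],
    [0,0,0],
    [0,0,0],
    [0,0,0],
    [0,0,0],
    [0,0,0],
    [0,0,0],
    [0,0,0],
    [0,0,0]
  ],
  "slide": [
    [-0.015,0.003,0],
    [-0.03,0.006,0],
    [-0.04,0.0085,0],
    [-0.04,0.0085,0],
    [-0.035,0.007,0.01],
    [-0.0255,0.005,0.015],
    [-0.01,0.0025,0.01],
    [0,0,0],
    [0,0,0],
    [0,0,0]
  ],
  "gripper": [1,1,1,1,1,1,1,1,1,1]
}}

```text
time_s: 31.55
position: [0.4558, -0.0919, 0.051]
tool_rot: [[1.0, 0.0, 0.001], [0.0, -1.0, -0.0], [0.001, 0.0, -1.0]]
ft_force: [-0.3, 0.5, -0.1]
grip_width: 0.0854
```

Run:
```python
from h import *
s,d,t=look('s23',242,170)
w=d['pixels']
g=cv2.cvtColor(w,cv2.COLOR_BGR2GRAY)
cv2.imwrite('pics/w23.png',cv2.resize(w[150:290,250:400],None,fx=4,fy=4))
```

```text
31.7 [ 0.4555 -0.0918  0.0509] [0.3 0.5 0.1] 0.085627926818117
scene crop origin 187 100
```

View pics/s23.png

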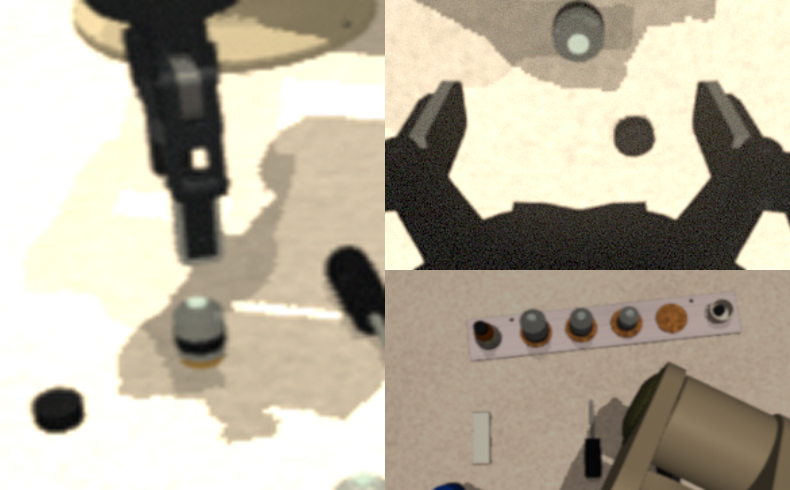

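View pics/w23.png

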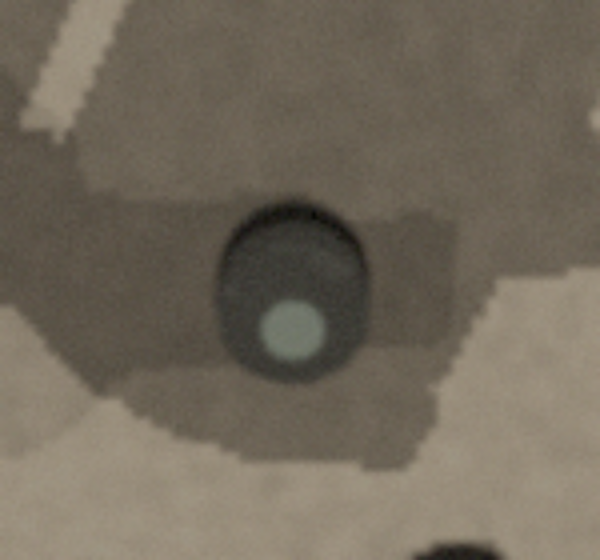

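Run:
```python
from h import *
d=viewer.get_image('wrist');s=viewer.get_image('scene')
print(castw(d,322.8,232,.034),observe()['position'])
for z in(0,.005,.01,.015,.02,.025): print(z,cast(s,428.4,185.1,z)[:2])
```

```text
[ 0.45402082 -0.08966443  0.034     ] [ 0.45520302 -0.0917378   0.05084668]
0 [0.49540372 0.25866163]
0.005 [0.50242992 0.25435871]
0.01 [0.50945612 0.25005579]
0.015 [0.51648231 0.24575287]
0.02 [0.52350851 0.24144995]
0.025 [0.53053471 0.23714703]
```

Emit:
{"api": "jog_arm", "payload": {
  "dr": [
    [0,0,0],
    [0,0,0],
    [0,0,0],
    [0,0,0],
    [0,0,0],
    [0,0,0],
    [0,0,0],
    [0,0,0],
    [0,0,0],
    [0,0,0]
  ],
  "slide": [
    [0,0,0.012],
    [0,0,0.014],
    [0,0,0.014],
    [0,0,0.012],
    [0,0,0.008],
    [0,0,0.005],
    [0,0,0.003],
    [0,0,0.001],
    [0,0,0],
    [0,0,0]
  ],
  "gripper": [1,1,1,1,1,1,0.4,0.2,0,-0.2]
}}

```text
time_s: 32.8
position: [0.455, -0.0919, -0.018]
tool_rot: [[1.0, 0.0, 0.001], [0.0, -1.0, -0.0], [0.001, 0.0, -1.0]]
ft_force: [1.5, 0.3, 0.2]
grip_width: 0.0344
```

Run:
```python
from h import *
s,d,t=look('s24',242,170)
```

```text
32.95 [ 0.455  -0.0919 -0.0181] [-0.2  0.2  0.1] 0.034260469478140786
scene crop origin 187 100
```

View pics/s24.png

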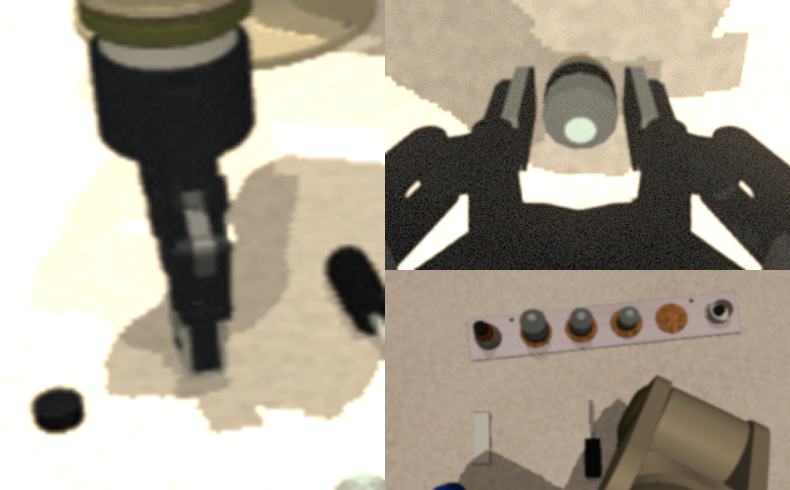

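Emit:
{"api": "jog_arm", "payload": {
  "dr": [
    [0,0,0],
    [0,0,0],
    [0,0,0],
    [0,0,0],
    [0,0,0],
    [0,0,0],
    [0,0,0],
    [0,0,0],
    [0,0,0],
    [0,0,0]
  ],
  "slide": [
    [0,0,0],
    [0,0,0],
    [0,0,0],
    [0,0,0],
    [0,0,0],
    [0,0,0],
    [0,0,-0.005],
    [0,0,-0.015],
    [0,0,-0.02],
    [0,0,-0.02]
  ],
  "gripper": [-0.3,-0.4,-0.5,-0.7,-1,-1,-1,-1,-1,-1],
  "force": 40
}}

```text
time_s: 33.95
position: [0.4543, -0.0917, 0.0422]
tool_rot: [[1.0, -0.0, -0.002], [-0.0, -1.0, 0.001], [-0.002, -0.001, -1.0]]
ft_force: [0.0, -0.7, -1.3]
grip_width: 0.024
```

Run:
```python
from h import *
s,d,t=look('s25',242,150)
```

```text
34.1 [ 0.455  -0.092   0.0423] [-0.8 -0.4 -1.1] 0.02421424033121998
scene crop origin 187 80
```

View pics/s25.png

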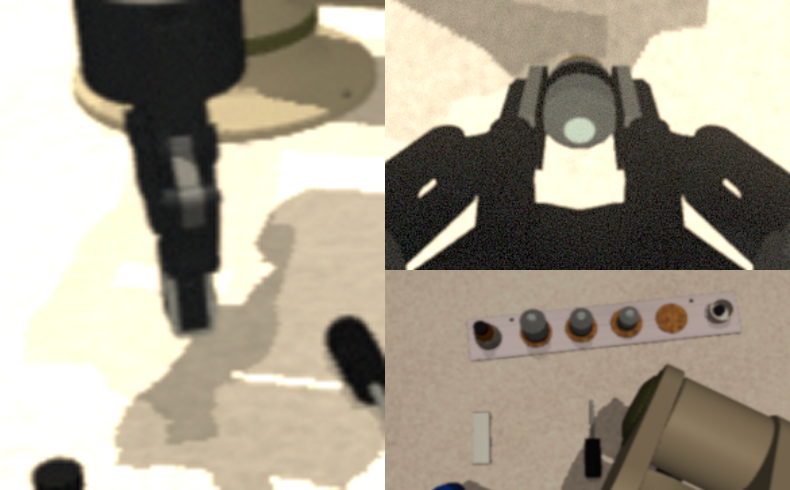

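Emit:
{"api": "jog_arm", "payload": {
  "dr": [
    [0,0,0],
    [0,0,0],
    [0,0,0],
    [0,0,0],
    [0,0,0],
    [0,0,0],
    [0,0,0],
    [0,0,0],
    [0,0,0],
    [0,0,0]
  ],
  "slide": [
    [0.01,0.003,0],
    [0.025,0.005,0],
    [0.03,0.005,0],
    [0.035,0.005,0],
    [0.035,0.005,0],
    [0.03,0.005,0],
    [0.022,0,0],
    [0.013,0,0],
    [0.005,0,0],
    [0,0,0]
  ],
  "gripper": [-1,-1,-1,-1,-1,-1,-1,-1,-1,-1]
}}

```text
time_s: 35.1
position: [0.6599, -0.1197, 0.0403]
tool_rot: [[1.0, 0.0, -0.002], [0.0, -1.0, 0.001], [-0.002, -0.001, -1.0]]
ft_force: [0.1, -0.8, -1.6]
grip_width: 0.0242
```

Emit:
{"api": "jog_arm", "payload": {
  "dr": [
    [0,0,0],
    [0,0,0],
    [0,0,0],
    [0,0,0],
    [0,0,0],
    [0,0,0],
    [0,0,0],
    [0,0,0],
    [0,0,0],
    [0,0,0]
  ],
  "slide": [
    [0,0,0.008],
    [0,0,0.01],
    [0,0,0.01],
    [0,0,0.008],
    [0,0,0.005],
    [0,0,0.003],
    [0,0,0.002],
    [0,0,0.001],
    [0,0,0],
    [0,0,0]
  ],
  "gripper": [-1,-1,-1,-1,-1,-1,-1,-1,-1,-1]
}}

```text
time_s: 36.1
position: [0.66, -0.1199, -0.005]
tool_rot: [[1.0, 0.0, 0.0], [0.0, -1.0, -0.0], [0.0, 0.0, -1.0]]
ft_force: [0.7, -0.4, -0.6]
grip_width: 0.024
```

Run:
```python
from h import *
s,d,t=look('s26',250,225)
```

```text
36.25 [ 0.66   -0.1199 -0.0051] [ 0.2 -0.3 -0.3] 0.024244094664556532
scene crop origin 195 155
```

View pics/s26.png

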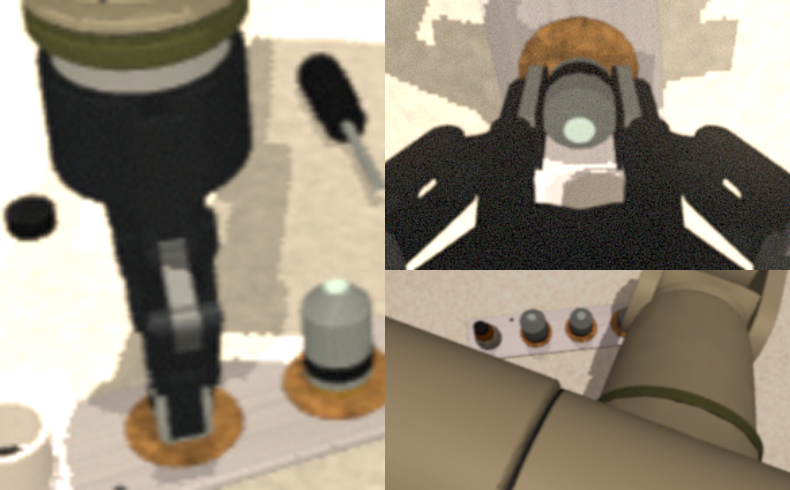

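Aligned about 4 mm above pad_d; contact is expected at TCP z ≈ -0.009.

Emit:
{"api": "jog_arm", "payload": {
  "dr": [
    [0,0,0],
    [0,0,0],
    [0,0,0],
    [0,0,0],
    [0,0,0],
    [0,0,0],
    [0,0,0],
    [0,0,0],
    [0,0,0],
    [0,0,0]
  ],
  "slide": [
    [0,0,0.001],
    [0,0,0.001],
    [0,0,0.0005],
    [0,0,0.0005],
    [0,0,0.0003],
    [0,0,0.0003],
    [0,0,0.0003],
    [0,0,0.0001],
    [0,0,0],
    [0,0,0]
  ],
  "gripper": [-1,-1,-1,-1,-1,-1,-1,-1,-1,-1]
}}

```text
time_s: 37.25
position: [0.6599, -0.1199, -0.009]
tool_rot: [[1.0, -0.0, 0.0], [-0.0, -1.0, -0.0], [0.0, 0.0, -1.0]]
ft_force: [-1.3, 0.5, 4.2]
grip_width: 0.0241
```

Emit:
{"api": "jog_arm", "payload": {
  "dr": [
    [0,0,0],
    [0,0,0],
    [0,0,0],
    [0,0,0],
    [0,0,0],
    [0,0,0],
    [0,0,0],
    [0,0,0],
    [0,0,0],
    [0,0,0]
  ],
  "slide": [
    [0,0,0],
    [0,0,0],
    [0,0,0],
    [0,0,0],
    [0,0,0],
    [0,0,0],
    [0,0,-0.01],
    [0,0,-0.02],
    [0,0,-0.03],
    [0,0,-0.03]
  ],
  "gripper": [-0.3,-0.1,0.1,0.4,0.7,1,1,1,1,1]
}}

```text
time_s: 38.25
position: [0.6598, -0.1198, 0.0824]
tool_rot: [[1.0, 0.0, -0.0], [0.0, -1.0, -0.0], [-0.0, 0.0, -1.0]]
ft_force: [-0.7, 0.5, -0.1]
grip_width: 0.0855
```

Emit:
{"api": "jog_arm", "payload": {
  "dr": [
    [0,0,0],
    [0,0,0],
    [0,0,0],
    [0,0,0],
    [0,0,0],
    [0,0,0],
    [0,0,0],
    [0,0,0],
    [0,0,0],
    [0,0,0]
  ],
  "slide": [
    [0,0,-0.03],
    [0,0,-0.03],
    [-0.02,0.02,0],
    [-0.03,0.03,0],
    [-0.03,0.03,0],
    [-0.03,0.03,0],
    [-0.03,0.03,0],
    [-0.03,0.03,0],
    [-0.02,0.02,0],
    [0,0,0]
  ],
  "gripper": [1,1,1,1,1,1,1,1,1,1]
}}

```text
time_s: 39.25
position: [0.4679, -0.3122, 0.1417]
tool_rot: [[1.0, -0.004, 0.0], [-0.004, -1.0, -0.001], [0.0, 0.001, -1.0]]
ft_force: [0.7, -0.2, -0.7]
grip_width: 0.0855
```

Run:
```python
from h import *
t=viewer.get_image('top');s=viewer.get_image('scene')
cv2.imwrite('pics/f1.png',np.vstack([cv2.resize(t['pixels'][110:190,210:470],None,fx=3,fy=3),cv2.resize(s['pixels'][150:310,170:450],(780,330*1))]))
o=observe();print(o['time_s'],o['position'],o['ft_force'])
```

```text
39.35 [ 0.46984773 -0.31005115  0.14142913] [-0.42533243  0.52172292  0.62100553]
```

View pics/f1.png

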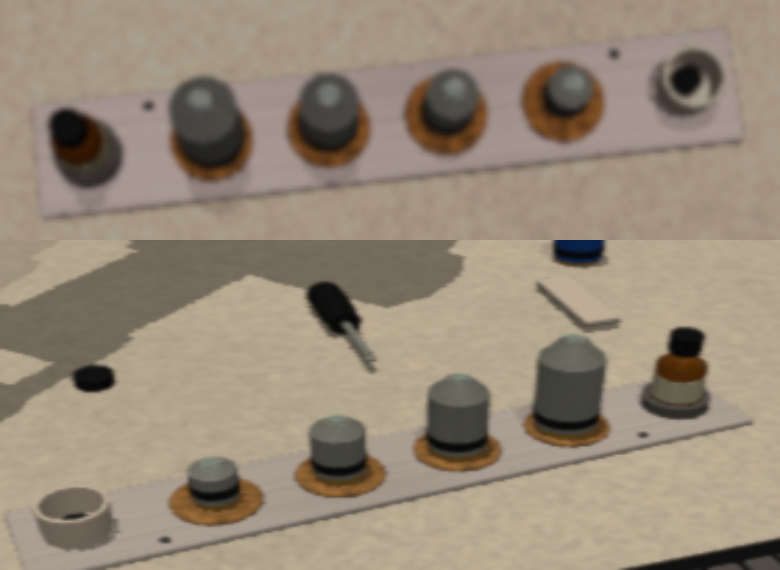

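Run:
```python
from h import *
t=viewer.get_image('top')
P=[(.6304,.0889),(.6397,.0201),(.6491,-.0492),(.6583,-.1184)]
for n,h,p,c in zip('l t s sh'.split(),[.082,.066,.05,.034],[(202,99),(328,92),(453,86),(573,79)],P):
    x=cast(t,(p[0]+.5)/3-.5+210,(p[1]+.5)/3-.5+110,h+.009)[:2];print(n,x.round(4),((x-c)*1000).round(1))
print(observe()['qvel'],observe()['time_s'])
```

```text
l [0.6315 0.0862] [ 1.1 -2.7]
t [0.6414 0.0199] [ 1.7 -0.2]
s [ 0.6509 -0.0491] [1.8 0.1]
sh [ 0.6613 -0.1185] [ 3.  -0.1]
[ 1.08812332  0.37310334  0.06517536 -0.08862224 -0.08628011 -0.01541808] 39.4
```

All within 3 mm of the pad centres and upright; the arm is clear. Handing in.

Run:
```python
from rig import env,observe
print(env.close_job(),observe()['time_s'])
```

```text
the job is handed in; nothing more can be done
the job is handed in; nothing more can be done
```

I moved all four objectives onto the cork pads and handed the job in; the last clock reading, just before, was 39.4 s. The oil bottle is at the +y end, so the longest is on pad_a, the third on pad_b, the second on pad_c and the shortest on pad_d. The blue look-alike was not touched.

- **Placement:** in the last top view the offsets from the pad centres were about 2.9, 1.7, 1.8 and 3.0 mm (longest to shortest). These are single-view readings with a calibration good to about 2 mm; the limit is 12 mm.
- **Upright and released:** all four look upright in the last top and scene views. The gripper was open and about 0.2 m or more from the rail.
- **Gentle set-downs:** the wrist force changed by only about 5 to 8 N at each one. I read it at the end of each move, so I did not see the peaks.

**Disagreement with the description:** the cameras put the open fingertips about 35 mm behind the reported TCP. The description implies only about 2 mm. I followed the cameras, gripping at reported TCP heights of -6.5 to -18 mm. Contact with each pad then came at the predicted height, 9 mm above the grip height. The scene camera also put the fingers about 2 to 3 mm further to +y than reported, which I allowed for.

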